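Open the vent of the rinse-water dispenser

TASK

The art class wants its rinse water: open the vent on the sloping shoulder of the white dispenser. First flip the hinged tab over the vent all the way back, then unscrew the vent cap beneath it anticlockwise as far as it goes (just over half a turn; it is captive and stays on). Leave the tab standing open and do not push the mug, the paint jar or the brush about.

Things in the scene. Friction and masses are not known exactly. Their poses are not given: they have to be found in the camera images.
- dispenser: White plastic water dispenser on a wooden stand, fixed to the table, 150 mm deep (x), 170 mm wide (y), 209 mm high. Origin: centre of its underside. Its front (-x) is turned 28 to 81 degrees from the robot to the robot's right (-y), with a grey tap sticking out 28 mm at 78 mm height; above it, from 140 mm height, the shoulder slopes up at 30 degrees towards +x, to 209 mm at x = 45 mm, then a flat top.
- vent_neck: Fixed neck in the middle of the sloping shoulder. Origin: on the slope's surface on the cap's axis, 172 mm above the table. z: the cap's axis, square to the slope, leaning 30 degrees from vertical to the dispenser's front; x up the slope; y level, along the tab's hinge. Flange of radius 26 mm up to z = 4 mm, then neck of radius 14 mm. The slope runs from x = -63 to 75 mm, y = -85 to 85 mm.
- tab_hinge (a point): Middle of the tab's hinge line, which runs along y; at x = 47 mm, z = 36 mm in vent_neck's frame, axes as vent_neck's. The hinge post under it is 10 mm thick (x) and 20 mm wide (y).
- flip_tab (a joint): Angle of the grey flip-top tab: 0 = shut over the cap, parallel to the slope (starts up to 0.2 rad ajar); grows as its free end (lowest on the slope, on the tap's side) is lifted up and over to the back; stop at 2.5 rad. In vent_neck's frame the tab points from the hinge along (-cos q, 0, sin q). Hinge friction about 0.04 N m: it stays where it is left.
- tab_tongue (a point): Middle of the tongue at the tab's free end, 90 mm from the hinge line, 5 mm above it when shut; axes turn with the tab: y along the hinge, z out of its upper side. Tongue 24 mm wide (y), 6 mm thick, 71 to 103 mm from the hinge, about 38 mm above the slope. The rest of the tab: a plate 54 mm wide, top 8 mm above the hinge line, with 12 mm skirts at sides and front, hiding the cap.
- vent_cap (a joint): Angle of the round grey screw cap under the tab, starting at 0 to 0.5 rad; grows as it is unscrewed anticlockwise (looking down on it: positive about vent_neck's z); stop at 3.5 rad, fully unscrewed. Friction about 0.06 N m, stays where it is left. It rises 1.9 mm per radian.
- cap_top (a point): Centre of the cap's top face, on its axis. The cap is a ribbed cylinder, 36 mm across to hold and 22 mm high, with a low rib across its top; at joint value 0 it spans z = 16 to 38 mm in vent_neck's frame. The point's z is the cap's axis; x and y turn with the cap.
- mug: Loose white mug, 76 mm across, 90 mm high, beside the dispenser; leave alone. Origin: centre of its underside.
- paint_jar: Loose glass jar with a lid, 60 mm across, 85 mm high, on the other side; leave alone. Origin: centre of its underside.
- brush: Loose brush, 200 mm long, lying behind the dispenser; leave alone. Origin near its middle.
Mind the look-alikes: they are no part of the job. Of the things shaped like the dispenser, the white one is meant.

How it is judged:
By the outcome, as a careful person would: the job done as asked, in the order asked, and still so for the second after the job is handed in, with the robot touching nothing.
It also fails if it takes over 64 s, if anything falls off the work surface, if the arm or the gripper's body presses on something with over 40 N, if the wrist force passes 120 N, or if a joint passes its speed limit or range.

ROBOT

A 7-joint arm with a two-finger parallel gripper is mounted at the origin on the work surface. World frame = base frame: x ahead of the robot, y to its left, z up, the work surface at z = 0. Lengths are in m, angles in rad, forces in N, time in s.
With the tool pointing down it reaches from about 0.425 to 0.875 m from the base axis. Payload 8.4 kg.
Tool frame: the origin (TCP) lies midway between the tips of the shut fingers; the grasp point (between the pads) lies 19 mm behind it; z points along the fingers, y is the direction in which the jaws open and shut (so a half turn about z gives the same grasp; the last joint's range is limited). The gripper opens to 87 mm and grips with 3 to 60 N. Pads are 19 mm wide; open, the fingers measure 117 mm over their backs; the gripper's body (75 mm by 190 mm) begins 51 mm behind the grasp point.
Start: joints at [1.2, 0.333, 0.04, 1.465, -0.013, 1.343, -0.059], TCP at [0.174, -0.626, 0.223] pointing down, gripper open.
Joint ranges: [-2.58, 2.58], [-0.38, 2.09], [-1.3, 1.39], [0.25, 2.4], [-1.5, 4.64], [0.08, 2.09], [-2.65, 2.65]. Speed limits (rad/s): [2.22, 2.22, 2.79, 2.79, 3.14, 3.14, 3.14].

INTERFACE

Orientations are given as a 3x3 rotation matrix whose columns are the frame's x, y, z axes.
In Python, from cell import arm, cams gives the robot as it stands.
- The arm moves only by the tool play_rows, never from a script. Its argument "steps" is a list of rows, each an object of numbers: "claw": the finger opening in m, from 0 to 0.087; "tx", "ty", "tz": the shift along the tool's x, y, z in m; "yaw": the turn about the tool's z in degrees. A call has 1 to 5 rows; each row is the pose to reach, as a shift and turn from the pose commanded when the call began, along the tool's axes at that moment; what a row does not reach only later rows make up. A row lasts 1/8 s, in which the tool goes at most 62.5 mm and 10.7 degrees, less where a joint would pass 70% of its speed; a pose out of reach is approached as far as the arm can. A call with a gripper value outside its range is refused whole. The fingers move at their own pace and stop on an object; "newtons" is the grip in N (left out, the last holds). Time passes only in rows, so rows that repeat a pose let the fingers close. It gives the time, the measured TCP pose, the force and the opening at its end, in the units of the state.
- arm.get_state(): the state, without advancing time (a new reading comes with each control period).
- cams.get_image(name): name is "scene" or "top"; returns a dict with "img" (480x640x3 uint8, red, green, blue), "z_map" (480x640 float32, m along the optical axis (not along the pixel's ray), 0 where there is no reading), "camera_matrix" (3x3 intrinsics, pixels), "world_from_camera" (4x4, takes a point from camera to world coordinates). Camera axes: x right, y down, z forward; pixel columns grow to the right and rows downward; lengths in m; the calibration is good to about 2 mm. A picture is of the moment at which its call begins.
- arm.sign_off(): hands the job in, once; it reports no verdict.
The state is a dict: "t": time; "q": joint angles; "dq": joint speeds; "tau": joint torques, N m; "eef_pos": TCP position; "ee_rot": TCP orientation; "wrist_force": force on the tool from outside, world axes, zero at the start; "wrist_torque": the same for the moment, N m; "finger_gap": finger opening in m.
Only numpy, scipy, OpenCV 4.12 (cv2) and the standard library are available. Lean on these libraries where they do the work, as an engineer would, in place of code of your own. Each camera call takes 0.05 s, during which the arm holds its last target.

## Working session

There is one attempt and no reset: what is moved stays moved. The work goes in short steps, Python scripts to look and compute and a tool call to move; the robot and the scene stay as the last step left them, time stands still between calls to the robot, and variables do not carry over. Pictures are saved under pics/ and viewed, and the job is handed in when it is done.

Besides the shell and the picture viewer there is one more tool, called after "Emit:" by a JSON object that holds its "method" and its "body". play_rows: Moves the arm, as the interface text tells. Its arguments: {"type":"object","properties":{"steps":{"type":"array","items":{"type":"object","properties":{"claw":{"type":"number"},"tx":{"type":"number"},"ty":{"type":"number"},"tz":{"type":"number"},"yaw":{"type":"number"}}}},"newtons":{"type":"number"}},"required":["steps"]}

```bash
ls; mkdir -p pics; python3 - <<'E'
from cell import arm,cams
import cv2,numpy as np
for n in ("scene","top"):
    d=cams.get_image(n); cv2.imwrite(f"pics/{n}0.png",d["img"][:,:,::-1]); np.savez(f"{n}0.npz",**d)
    print(n,d["camera_matrix"].round(1).tolist(),d["world_from_camera"].round(3).tolist(),(d["z_map"]>0).mean())
s=arm.get_state()
for k in s: print(k,np.round(s[k],3).tolist())
E
```

```text
pics
scene [[454.6, 0.0, 319.4], [0.0, 454.6, 231.1], [0.0, 0.0, 1.0]] [[-0.588, 0.679, -0.439, 0.918], [0.809, 0.49, -0.324, 0.301], [-0.005, -0.546, -0.838, 0.823], [0.0, 0.0, 0.0, 1.0]] 0.996015625
top [[491.0, 0.0, 316.6], [0.0, 491.0, 239.3], [0.0, 0.0, 1.0]] [[0.027, -0.976, 0.216, 0.385], [-1.0, -0.026, 0.008, 0.041], [-0.002, -0.216, -0.976, 1.079], [0.0, 0.0, 0.0, 1.0]] 0.9958333333333333
t 0.1
q [1.2, 0.334, 0.04, 1.466, -0.013, 1.343, -0.058]
dq [0.001, -0.003, 0.001, -0.001, 0.001, -0.002, -0.0]
tau [0.004, -65.781, 1.34, -40.471, -0.06, 0.041, 0.0]
eef_pos [0.174, -0.626, 0.222]
ee_rot [[0.963, 0.268, -0.0], [0.268, -0.963, 0.001], [-0.0, -0.001, -1.0]]
wrist_force [0.126, -0.091, -0.644]
wrist_torque [0.012, -0.023, 0.046]
finger_gap 0.087
```

View pics/scene0.png

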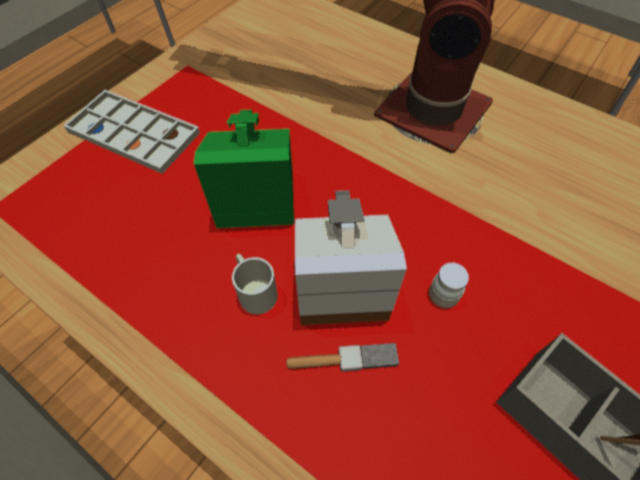

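View pics/top0.png

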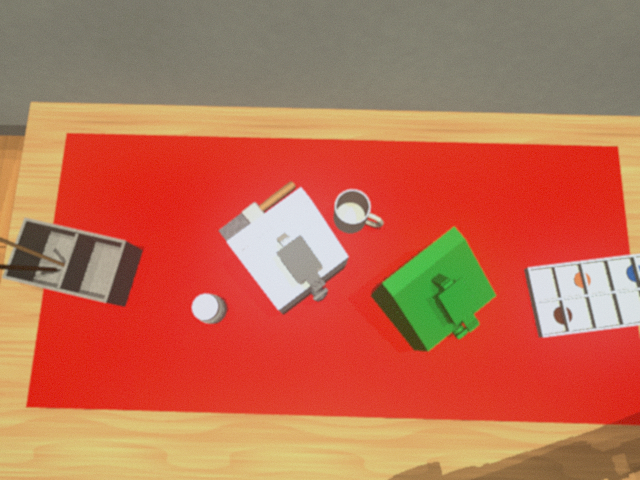

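```bash
cat > h.py <<'E'
import numpy as np,cv2
def cloud(d):
    K=d["camera_matrix"];T=d["world_from_camera"];z=d["z_map"]
    v,u=np.mgrid[:480,:640]
    P=np.stack([(u-K[0,2])/K[0,0]*z,(v-K[1,2])/K[1,1]*z,z],-1)
    return P@T[:3,:3].T+T[:3,3]
def hsv(d): return cv2.cvtColor(d["img"],cv2.COLOR_RGB2HSV)
E
python3 - <<'E'
from h import *
d=np.load("top0.npz");W=cloud(d);h=hsv(d)
im=d["img"][:,:,::-1][170:330,200:370]
s=np.load("scene0.npz")["img"][:,:,::-1][180:330,280:420]
cv2.imwrite("pics/crop0.png",cv2.resize(np.hstack([cv2.resize(im,(400,376)),cv2.resize(s,(400,376))]),None,fx=1,fy=1,interpolation=2))
for (c,r) in [(290,250),(318,292),(300,260),(283,240),(270,230),(305,210),(300,295),(340,255),(352,210),(208,308),(230,230)]:
    print((c,r),W[r,c].round(3),h[r,c])
E
```

```text
(290, 250) [0.554 0.095 0.227] [ 25  17 163]
(318, 292) [0.496 0.043 0.09 ] [ 14  31 141]
(300, 260) [0.538 0.077 0.218] [ 16  20 167]
(283, 240) [0.571 0.108 0.228] [104  13 216]
(270, 230) [0.595 0.134 0.204] [110  13 233]
(305, 210) [0.635 0.071 0.203] [106  14 232]
(300, 295) [0.487 0.079 0.112] [  7  36 122]
(340, 255) [0.562 0.003 0.146] [113  13 233]
(352, 210) [ 0.694 -0.029  0.006] [101   9 227]
(208, 308) [0.458 0.264 0.083] [117  12 231]
(230, 230) [0.636 0.243 0.02 ] [  0  20 162]
```

View pics/crop0.png

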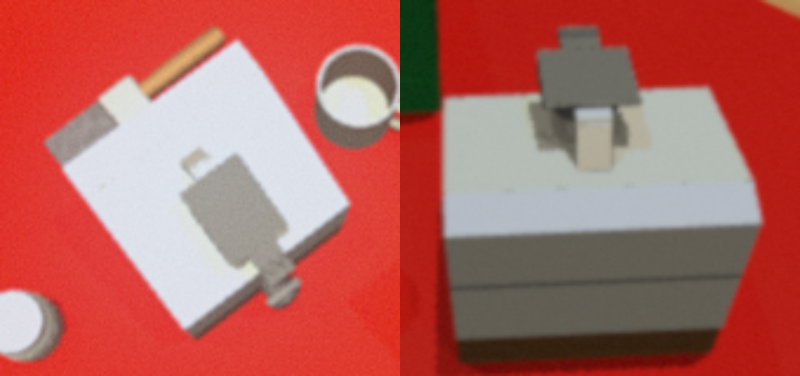

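The candidates are the white dispenser (top 290,250; scene 348,265) and the green look-alike (top 440,290; scene 245,180). I choose the white one. The crop shows its grey tab with the tongue at about top (313,280), and the tap below it at (318,292). The mug is at top (352,210), the jar at (208,308) and the brush at (258,208).

```bash
cat > fit.py <<'E'
from h import *
import sys
d=np.load("top0.npz");W=cloud(d);h=hsv(d)
box=np.zeros((480,640),bool);box[170:330,210:365]=1
white=box&(h[...,1]<22)&(h[...,2]>205)
P=W[white]
# flat top
top=P[abs(P[:,2]-.209)<.004]; print("flat top",len(top),top.mean(0).round(4))
sl=P[(P[:,2]>.145)&(P[:,2]<.2)]
for i in range(8):
    c=sl.mean(0);n=np.linalg.svd(sl-c,full_matrices=False)[2][2];n*=np.sign(n[2]);r=(sl-c)@n;sl=sl[abs(r)<max(.002,2*r.std())]
print("slope n",n.round(3),"tilt",np.degrees(np.arccos(n[2])),"n",len(sl))
f=n[:2]/np.linalg.norm(n[:2]);print("front dir",f, "angle from robot",np.degrees(np.arctan2(f[1],f[0])))
# upslope edge line z=.209 plane intersection; side edges
# white body mask outline on z=.209/slope: side extents
fy=np.array([f[1],-f[0]]) # dispenser y axis: x=-f ; y = z cross x
x=-f; y=np.array([-x[1],x[0]])
both=np.vstack([top,sl]); py=both[:,:2]@y; px=both[:,:2]@x
print("y range",np.percentile(py,[.3,.7,99.3,99.7]).round(4),"x range",np.percentile(px,[.3,99.7]).round(4),"top x",np.percentile(top[:,:2]@x,[.5,2,98,99.5]).round(4))
# minAreaRect of flat+slope
r=cv2.minAreaRect((both[:,:2]*1000).astype(np.float32));print(r)
# slope plane at z=.209 and .140: x pos
for z in(.14,.172,.209):
    print(z,"x=",c[:2]@x-(z-c[2])*n[2]/(n[:2]@x))
E
python3 fit.py
```

```text
flat top 1777 [0.6083 0.1361 0.2084]
slope n [-0.385 -0.312  0.868] tilt 29.738541425798445 n 3009
front dir [-0.77666261 -0.62991681] angle from robot -140.95601474326287
y range [-0.3629 -0.3622 -0.1964 -0.1959] x range [0.4356 0.5768] top x [0.537  0.5393 0.576  0.5769]
((568.7001953125, 101.2995834350586), (144.9864044189453, 167.99659729003906), 39.08600997924805)
0.14 x= 0.42745418358888465
0.172 x= 0.4834685710862727
0.209 x= 0.5482352066301277
```

```bash
cat > tab.py <<'E'
from h import *
import sys
th=np.radians(39.08);X=np.array([np.cos(th),np.sin(th)]);Y=np.array([-X[1],X[0]])
N=np.r_[0.4835*X-0.2794*Y,.172]
s,c=.5,3**.5/2
R=np.array([[X[0]*c,Y[0],-X[0]*s],[X[1]*c,Y[1],-X[1]*s],[s,0,c]])  # neck axes
if __name__=="__main__":
    print("N",N.round(4))
    for nm in sys.argv[1:]:
        d=np.load(nm+"0.npz");W=cloud(d)
        Q=(W-N)@R
        m=(abs(Q[...,1])<.06)&(Q[...,0]>-.08)&(Q[...,0]<.07)&(Q[...,2]>.030)&(Q[...,2]<.09)
        q=Q[m]; pl=q[(q[:,0]>-.02)&(q[:,0]<.04)]
        for i in range(5):
            A=np.c_[pl[:,0],pl[:,1],np.ones(len(pl))];k=np.linalg.lstsq(A,pl[:,2],rcond=None)[0];r=pl[:,2]-A@k;pl=pl[abs(r)<max(.003,2*r.std())]
        print(nm,len(q),"plane",k.round(4),"ajar",-np.arctan(k[0]),"plate y",np.percentile(pl[:,1],[1,50,99]).round(4),"z at x=0.047",(k[0]*.047+k[2]))
        t=q[q[:,0]<-.03]; print("tongue",len(t),"y",np.percentile(t[:,1],[2,50,98]).round(4),"xmin",np.percentile(t[:,0],[0,2,50]).round(4),"z",np.percentile(t[:,2],[5,50,95]).round(4))
E
python3 tab.py top scene
```

```text
N [0.5515 0.0879 0.172 ]
top 1462 plane [-0.1242  0.0016  0.0497] ajar 0.12353698786641182 plate y [-0.0262  0.0004  0.0266] z at x=0.047 0.04381449293357268
tongue 184 y [-0.0114  0.0003  0.0119] xmin [-0.0555 -0.0549 -0.0412] z [0.052  0.0551 0.0588]
scene 1017 plane [-0.1212 -0.0006  0.0494] ajar 0.12058561777168199 plate y [-0.03   -0.0035  0.0227] z at x=0.047 0.04369270767456132
tongue 96 y [-0.0156 -0.0041  0.0079] xmin [-0.0552 -0.0546 -0.0395] z [0.0528 0.0551 0.0573]
```

```bash
cat > go.py <<'E'
# go.py: prints shift (tool axes) and yaw to reach a world target / neck-frame target
from tab import *
import sys
from cell import arm
def st(): return arm.get_state()
def rel(p,az=None,s=None):
    s=s or st();Rt=np.array(s["ee_rot"]);d=Rt.T@(np.array(p)-np.array(s["eef_pos"]))
    a=np.degrees(np.arctan2(Rt[1,0],Rt[0,0]));y=None if az is None else -((az-a+180)%360-180)
    return (d*1000).round(1),None if y is None else round(y,1)
def neck(x,y,z): return N+R@np.array([x,y,z])
YOFF=-0.0015
E
python3 - <<'E'
from go import *
q=.122
# tongue contact: 92 from hinge, 5 above
H=np.array([.047,YOFF,.036])
def tongue(q,r=.092,h=.005): return N+R@(H+np.array([-np.cos(q)*r+np.sin(q)*h,0,np.sin(q)*r+np.cos(q)*h]))
print(tongue(q).round(4), rel(tongue(q)-[0,0,.007],39.08))
for a in np.linspace(q,2.5,9): print(round(a,2),tongue(a).round(4), ((tongue(a)-tongue(q))@np.c_[np.r_[X,0],[0,0,1]]*1000).round(1))
print("cap",(N+R@np.array([0,YOFF,.027])).round(4),"above green?",)
E
```

```text
[0.5028 0.0464 0.1953] (array([ 496.8, -559.3,   34.2]), np.float64(-23.5))
0.12 [0.5028 0.0464 0.1953] [0. 0.]
0.42 [0.4986 0.043  0.2221] [-5.4 26.7]
0.72 [0.5007 0.0447 0.2492] [-2.7 53.9]
1.01 [0.5088 0.0514 0.2744] [ 7.8 79.1]
1.31 [0.5224 0.0624 0.2954] [ 25.3 100.1]
1.61 [0.5401 0.0767 0.3104] [ 48.1 115. ]
1.91 [0.5604 0.0933 0.318 ] [ 74.3 122.7]
2.2 [0.5816 0.1105 0.3176] [101.6 122.3]
2.5 [0.6018 0.1268 0.3092] [127.5 113.9]
cap [0.5419 0.0782 0.1954] above green?
```

Emit:
{"method": "play_rows", "body": {"steps": [{"tz":-0.06},{"tx":0.05,"tz":-0.1,"yaw":-5},{"tx":0.1,"ty":-0.03,"tz":-0.138,"yaw":-10},{"tx":0.16,"ty":-0.05,"tz":-0.138,"yaw":-15},{"tx":0.21,"ty":-0.08,"tz":-0.138,"yaw":-20}], "newtons": 5}}

```text
schema error: expected keys claw, tx, ty, tz, yaw
```

Emit:
{"method": "play_rows", "body": {"steps": [{"claw":0.087,"tx":0,"ty":0,"tz":-0.06,"yaw":0},{"claw":0.087,"tx":0.05,"ty":0,"tz":-0.1,"yaw":-5},{"claw":0.087,"tx":0.1,"ty":-0.03,"tz":-0.138,"yaw":-10},{"claw":0.087,"tx":0.16,"ty":-0.05,"tz":-0.138,"yaw":-15},{"claw":0.087,"tx":0.21,"ty":-0.08,"tz":-0.138,"yaw":-20}], "newtons": 5}}

```text
t: 0.72
eef_pos: [0.3544, -0.494, 0.3606]
ee_rot: [[0.812, 0.584, 0.0], [0.584, -0.812, -0.0], [0.0, 0.0, -1.0]]
wrist_force: [1.3, -0.6, -0.2]
finger_gap: 0.087
```

```bash
python3 - <<'E'
from go import *
print(rel([.5,-.2,.33],39.08),rel([.5028,.0464,.33],39.08),st()["q"])
E
```

```text
(array([ 289.9, -153.7,   30.6]), np.float64(-3.4)) (array([ 436. , -352.1,   30.5]), np.float64(-3.4)) [ 0.96700338  0.22000414 -0.11374808  1.3313242   0.02467544  1.59128354
 -0.09081242]
```

Emit:
{"method": "play_rows", "body": {"steps": [{"claw":0.087,"tx":0.05,"ty":-0.03,"tz":0,"yaw":0},{"claw":0.087,"tx":0.1,"ty":-0.06,"tz":0,"yaw":-3.4},{"claw":0.087,"tx":0.15,"ty":-0.09,"tz":0,"yaw":-3.4},{"claw":0.087,"tx":0.2,"ty":-0.12,"tz":0,"yaw":-3.4},{"claw":0.087,"tx":0.25,"ty":-0.15,"tz":0,"yaw":-3.4}]}}

```text
t: 1.35
eef_pos: [0.4692, -0.2259, 0.3603]
ee_rot: [[0.778, 0.629, -0.0], [0.629, -0.778, -0.0], [-0.0, -0.0, -1.0]]
wrist_force: [0.9, -0.1, -0.2]
finger_gap: 0.0871
```

```bash
python3 - <<'E'
from go import *
print(rel([.5028,.0464,.31],39.08),np.round(st()["q"],2))
E
```

```text
(array([ 197.4, -190.6,   50.3]), np.float64(-0.1)) [ 0.69  0.05 -0.34  1.53  0.02  1.57 -0.54]
```

Emit:
{"method": "play_rows", "body": {"steps": [{"claw":0.075,"tx":0.042,"ty":-0.04,"tz":0,"yaw":0},{"claw":0.07,"tx":0.084,"ty":-0.08,"tz":0,"yaw":0},{"claw":0.06,"tx":0.126,"ty":-0.12,"tz":0.01,"yaw":0},{"claw":0.05,"tx":0.165,"ty":-0.16,"tz":0.03,"yaw":0},{"claw":0.05,"tx":0.1974,"ty":-0.1906,"tz":0.05,"yaw":0}]}}

```text
t: 1.98
eef_pos: [0.5022, 0.0471, 0.31]
ee_rot: [[0.777, 0.63, 0.0], [0.63, -0.777, -0.0], [0.0, 0.0, -1.0]]
wrist_force: [0.4, -2.2, -0.4]
finger_gap: 0.0524
```

```bash
python3 - <<'E'
from go import *
print(rel([.5028,.0464,.1953-.007],39.08),np.round(st()["q"],2))
d=cams=None
from cell import cams
d=cams.get_image("scene");cv2.imwrite("pics/s1.png",cv2.resize(d["img"][100:340,220:540,::-1],None,fx=2,fy=2))
E
```

```text
(array([  0. ,   0.9, 121.7]), np.float64(-0.0)) [ 0.41  0.04 -0.6   1.64  0.02  1.47 -1.08]
```

View pics/s1.png

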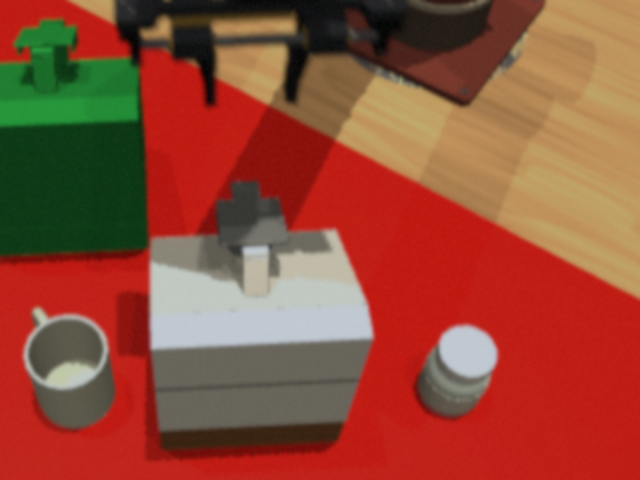

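The picture shows the jaws straddling the tongue line: fingers at crop (210,95) and (293,95), tongue at (246,190). I'll descend and pinch.

Emit:
{"method": "play_rows", "body": {"steps": [{"claw":0.045,"tx":0,"ty":0.001,"tz":0.05,"yaw":0},{"claw":0.045,"tx":0,"ty":0.001,"tz":0.09,"yaw":0},{"claw":0.045,"tx":0,"ty":0.001,"tz":0.1217,"yaw":0},{"claw":0.03,"tx":0,"ty":0.001,"tz":0.1217,"yaw":0},{"claw":0.015,"tx":0,"ty":0.001,"tz":0.1217,"yaw":0}], "newtons": 6}}

```text
t: 2.65
eef_pos: [0.5037, 0.0439, 0.1901]
ee_rot: [[0.777, 0.629, 0.001], [0.629, -0.777, 0.0], [0.001, 0.001, -1.0]]
wrist_force: [0.5, 0.2, 0.6]
finger_gap: 0.0322
```

Emit:
{"method": "play_rows", "body": {"steps": [{"claw":0.01,"tx":0,"ty":0,"tz":0,"yaw":0},{"claw":0.01,"tx":0,"ty":0,"tz":0,"yaw":0}]}}

```text
t: 2.9
eef_pos: [0.5027, 0.0456, 0.1899]
ee_rot: [[0.777, 0.63, -0.0], [0.63, -0.777, 0.002], [0.001, -0.001, -1.0]]
wrist_force: [-5.3, 5.4, 0.0]
finger_gap: 0.024
```

Emit:
{"method": "play_rows", "body": {"steps": [{"claw":0.01,"tx":-0.003,"ty":-0.001,"tz":-0.0134,"yaw":0},{"claw":0.01,"tx":-0.0054,"ty":-0.0015,"tz":-0.0267,"yaw":0},{"claw":0.01,"tx":-0.0049,"ty":-0.0015,"tz":-0.0403,"yaw":0},{"claw":0.01,"tx":-0.0027,"ty":-0.0015,"tz":-0.0539,"yaw":0},{"claw":0.01,"tx":0.002,"ty":-0.0015,"tz":-0.067,"yaw":0}]}}

```text
t: 3.52
eef_pos: [0.5034, 0.0464, 0.2572]
ee_rot: [[0.778, 0.629, -0.0], [0.629, -0.778, -0.0], [-0.0, -0.0, -1.0]]
wrist_force: [-3.1, 4.1, -1.1]
finger_gap: 0.0239
```

```bash
python3 - <<'E'
from go import *
from cell import cams
s=st();print(s["wrist_force"],s["finger_gap"])
E0=np.array([.5028,.0464,.1883])
for dx,dz in [(7.8,79.1),(25.3,100.1),(48.1,115),(74.3,122.7),(101.6,122.3),(127.5,113.9),(131,112)]:
    print(rel(E0+np.r_[X*dx/1000,dz/1000],39.08,s))
d=cams.get_image("scene");cv2.imwrite("pics/s2.png",cv2.resize(d["img"][100:340,220:540,::-1],None,fx=2,fy=2))
E
```

```text
[-3.07209516  4.12290914 -1.09387497] 0.023892214775195982
(array([  7.3,  -0.4, -10.2]), np.float64(-0.1))
(array([ 24.8,  -0.4, -31.2]), np.float64(-0.1))
(array([ 47.6,  -0.5, -46.1]), np.float64(-0.1))
(array([ 73.8,  -0.5, -53.8]), np.float64(-0.1))
(array([101.1,  -0.6, -53.4]), np.float64(-0.1))
(array([127. ,  -0.6, -45. ]), np.float64(-0.1))
(array([130.5,  -0.6, -43.1]), np.float64(-0.1))
```

View pics/s2.png

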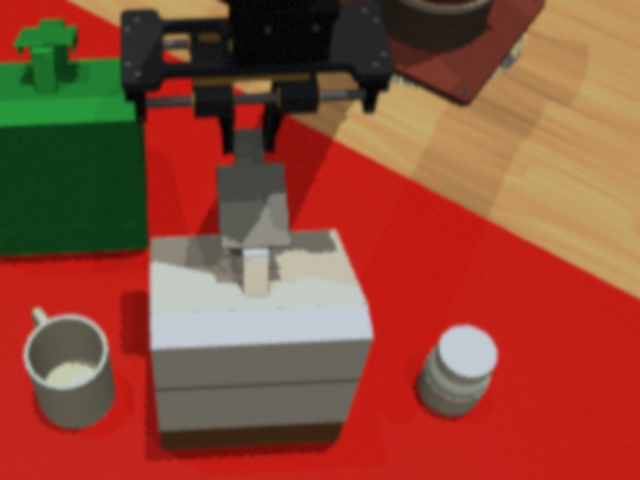

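The tab swings with the gripper: the tongue is held at crop (250,145) and the plate lifts at (252,200). I'll carry on over.

Emit:
{"method": "play_rows", "body": {"steps": [{"claw":0.01,"tx":0.0073,"ty":-0.002,"tz":-0.0102,"yaw":0},{"claw":0.01,"tx":0.0155,"ty":-0.002,"tz":-0.0215,"yaw":0},{"claw":0.01,"tx":0.0248,"ty":-0.002,"tz":-0.0312,"yaw":0},{"claw":0.01,"tx":0.036,"ty":-0.002,"tz":-0.0395,"yaw":0},{"claw":0.01,"tx":0.0476,"ty":-0.002,"tz":-0.0461,"yaw":0}]}}

```text
t: 4.2
eef_pos: [0.5408, 0.0777, 0.3029]
ee_rot: [[0.778, 0.628, 0.002], [0.628, -0.778, -0.0], [0.001, 0.001, -1.0]]
wrist_force: [0.6, -4.4, 2.1]
finger_gap: 0.0237
```

Emit:
{"method": "play_rows", "body": {"steps": [{"claw":0.01,"tx":0.013,"ty":-0.0005,"tz":-0.0045,"yaw":0},{"claw":0.01,"tx":0.0262,"ty":-0.0005,"tz":-0.0077,"yaw":0},{"claw":0.01,"tx":0.04,"ty":-0.0005,"tz":-0.0083,"yaw":0},{"claw":0.01,"tx":0.0535,"ty":-0.0005,"tz":-0.0073,"yaw":0},{"claw":0.01,"tx":0.067,"ty":-0.0005,"tz":-0.004,"yaw":0}]}}

```text
t: 4.82
eef_pos: [0.5932, 0.1205, 0.3064]
ee_rot: [[0.778, 0.628, 0.002], [0.628, -0.778, 0.0], [0.002, 0.001, -1.0]]
wrist_force: [4.1, -4.6, 2.4]
finger_gap: 0.0241
```

```bash
python3 - <<'E'
from go import *
from cell import cams
s=st();print(s["wrist_force"],s["finger_gap"])
E0=np.array([.5028,.0464,.1883])
for dx,dz in [(127.5,113.9),(131,112)]:
    print(rel(E0+np.r_[X*dx/1000,dz/1000],39.08,s))
d=cams.get_image("scene");cv2.imwrite("pics/s3.png",cv2.resize(d["img"][100:340,220:540,::-1],None,fx=2,fy=2))
E
```

```text
[ 4.09191223 -4.60635864  2.43657645] 0.02414004404910039
(array([10.6,  0.5,  4.2]), np.float64(-0.2))
(array([14.1,  0.4,  6.1]), np.float64(-0.2))
```

View pics/s3.png

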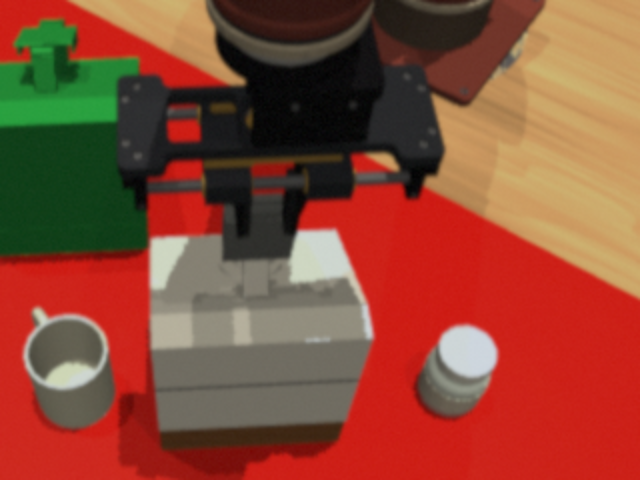

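The tongue is still held, at crop (265,220), and the tab is almost fully over. I'll press into the stop.

Emit:
{"method": "play_rows", "body": {"steps": [{"claw":0.01,"tx":0.006,"ty":0.001,"tz":0.002,"yaw":0},{"claw":0.01,"tx":0.0106,"ty":0.001,"tz":0.0042,"yaw":0},{"claw":0.01,"tx":0.0145,"ty":0.001,"tz":0.006,"yaw":0},{"claw":0.01,"tx":0.018,"ty":0.001,"tz":0.008,"yaw":0},{"claw":0.01,"tx":0.018,"ty":0.001,"tz":0.008,"yaw":0}]}}

```text
t: 5.5
eef_pos: [0.6069, 0.1315, 0.2982]
ee_rot: [[0.777, 0.629, 0.002], [0.629, -0.777, 0.001], [0.002, 0.0, -1.0]]
wrist_force: [5.0, -1.2, 3.7]
finger_gap: 0.0236
```

Emit:
{"method": "play_rows", "body": {"steps": [{"claw":0.045,"tx":0,"ty":0,"tz":0,"yaw":0},{"claw":0.06,"tx":0,"ty":0,"tz":0,"yaw":0},{"claw":0.07,"tx":0,"ty":0,"tz":-0.03,"yaw":0},{"claw":0.07,"tx":-0.02,"ty":0,"tz":-0.07,"yaw":0},{"claw":0.07,"tx":-0.06,"ty":0,"tz":-0.1,"yaw":0}]}}

```text
t: 6.12
eef_pos: [0.5587, 0.0941, 0.3984]
ee_rot: [[0.776, 0.631, -0.001], [0.631, -0.776, 0.002], [0.0, -0.002, -1.0]]
wrist_force: [0.5, -0.9, 0.2]
finger_gap: 0.0651
```

Emit:
{"method": "play_rows", "body": {"steps": [{"claw":0.07,"tx":-0.05,"ty":0,"tz":0,"yaw":0},{"claw":0.07,"tx":-0.1,"ty":0,"tz":0,"yaw":0},{"claw":0.07,"tx":-0.15,"ty":0,"tz":0,"yaw":0}]}}

```text
t: 6.5
eef_pos: [0.441, -0.0016, 0.3975]
ee_rot: [[0.777, 0.629, -0.001], [0.629, -0.777, 0.001], [-0.0, -0.001, -1.0]]
wrist_force: [0.4, -0.5, 0.4]
finger_gap: 0.0701
```

```bash
python3 - <<'E'
from go import *
from cell import cams
for n in ("scene","top"):
    d=cams.get_image(n);np.savez(f"{n}1.npz",**d)
    Q=(cloud(d)-N)@R
    m=(abs(Q[...,1])<.04)&(Q[...,0]>.05)&(Q[...,0]<.17)&(Q[...,2]>.04)&(Q[...,2]<.15)&((cloud(d)[...,2])>.215)
    q=Q[m];q=q[np.hypot(q[:,0]-.047,q[:,2]-.036)<.115];print(n,len(q))
    a=np.arctan2(q[:,2]-.036,-(q[:,0]-.047));r=np.hypot(q[:,0]-.047,q[:,2]-.036)
    far=r>.07;print("angles far",np.percentile(a[far],[10,50,90]).round(3),"rmax",r.max() if len(r) else 0,"y",np.percentile(q[:,1],[2,50,98]).round(4),"tongue y",np.percentile(q[r>.08][:,1],[2,50,98]).round(4))
    k=np.polyfit(q[:,0],q[:,2],1) if len(q)>5 else 0;print(k, np.pi-np.arctan(k[0]))
    c=(slice(160,360),slice(240,440)) if n=="scene" else (slice(150,350),slice(200,400))
    cv2.imwrite(f"pics/{n}1.png",cv2.resize(d["img"][c][:,:,::-1],None,fx=3,fy=3,interpolation=2))
E
```

```text
scene 696
angles far [2.399 2.525 2.571] rmax 0.10511076647205794 y [-0.0303 -0.0057  0.0222] tongue y [-0.0152 -0.0035  0.008 ]
[ 0.80581182 -0.00833638] 2.4633179515550676
top 873
angles far [2.384 2.473 2.514] rmax 0.10455429827399432 y [-0.0256 -0.      0.0267] tongue y [-0.0114  0.0006  0.012 ]
[ 0.83706674 -0.00563756] 2.4446550981190853
```

View pics/scene1.png

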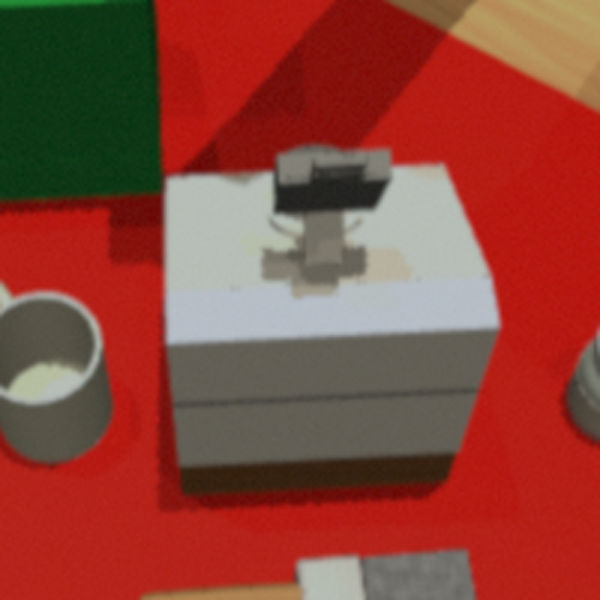

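View pics/top1.png

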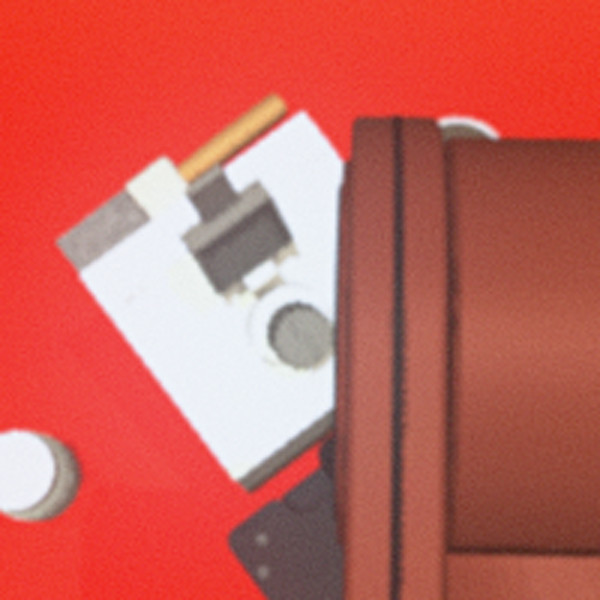

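```bash
python3 - <<'E'
from go import *
for n in ("top","scene"):
    d=np.load(n+"1.npz");Q=(cloud(d)-N)@R
    yo=.0005 if n=="top" else -.0038
    u=-(Q[...,0]-.047);w=Q[...,2]-.036
    for q0 in (2.3,2.4,2.5):
        a=u*-np.cos(0)*0
        # along-tab coordinate & normal coordinate for hypothesised 2.5
    q0=2.5
    al=(Q[...,0]-.047)*-np.cos(q0)+w*np.sin(q0); nn=(Q[...,0]-.047)*np.sin(q0)+w*np.cos(q0)
    for lo,hi,yw in((.077,.1,.009),(.03,.065,.02)):
        m=(al>lo)&(al<hi)&(abs(Q[...,1]-yo)<yw)&(abs(nn)<.02)
        A=np.polyfit(al[m],nn[m],1);print(n,lo,m.sum(),"slope(rad past 2.5)",A.round(4),"nn pct",np.percentile(nn[m],[10,50,90]).round(4))
# cap
d=np.load("top1.npz");Q=(cloud(d)-N)@R;h=hsv(d)
m=(np.hypot(Q[...,0],Q[...,1])<.024)&(Q[...,2]>.03)&(Q[...,2]<.05)
q=Q[m];print("cap pts",m.sum(),"z pct",np.percentile(q[:,2],[10,50,90]).round(4),"x",np.percentile(q[:,0],[1,99]).round(4),"y",np.percentile(q[:,1],[1,99]).round(4))
im=cv2.resize(d["img"][235:285,275:325,::-1],None,fx=12,fy=12,interpolation=2);cv2.imwrite("pics/cap1.png",cv2.normalize(im,None,0,255,cv2.NORM_MINMAX))
E
```

```text
top 0.077 94 slope(rad past 2.5) [-0.0332  0.0008] nn pct [-0.0035 -0.0021 -0.0011]
top 0.03 160 slope(rad past 2.5) [-0.0528  0.0045] nn pct [0.0013 0.0024 0.0036]
scene 0.077 48 slope(rad past 2.5) [-0.1008  0.0153] nn pct [0.0044 0.0061 0.0067]
scene 0.03 140 slope(rad past 2.5) [-0.0377  0.008 ] nn pct [0.0056 0.0062 0.0068]
cap pts 331 z pct [0.0354 0.0381 0.0399] x [-0.0181  0.0171] y [-0.0169  0.018 ]
```

View pics/cap1.png

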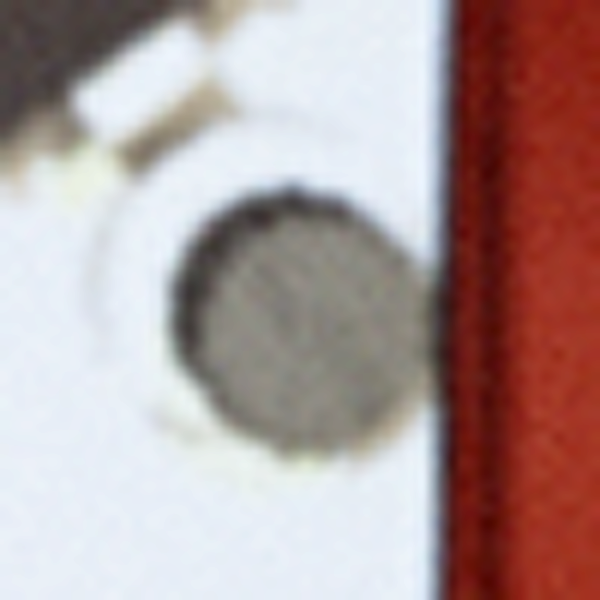

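The tab measures 2.45–2.48, so it may be a hair short of the stop. I'll push it once more from the front with shut fingers before doing the cap.

```bash
cat >> go.py <<'E'
YOFF=0.0005
def tp(q,r,h,y=YOFF): return N+R@(np.array([.047,y,.036])+np.array([-np.cos(q)*r+np.sin(q)*h,0,np.sin(q)*r+np.cos(q)*h]))
E
python3 - <<'E'
from go import *
c=tp(2.5,.088,.002);print("corner contact",c.round(4))
t=c-np.r_[X*.0095,0]
print("skirt inner edge at r=.071",(tp(2.5,.071,-.004)-c).round(4), "X:",(tp(2.5,.071,-.004)-c)[:2]@X)
for b in(.04,.015,0,-.004): print(b,rel(t-np.r_[X*b,0],39.08))
print(rel(t-np.r_[X*.05,-.03],39.08))
E
```

```text
corner contact [0.5971 0.1257 0.3067]
skirt inner edge at r=.071 [-0.0095 -0.0077 -0.0133] X: -0.012220952396702444
0.04 (array([154.5,  -2.8,  91.5]), np.float64(-0.4))
0.015 (array([179.5,  -3. ,  91.5]), np.float64(-0.4))
0 (array([194.5,  -3.1,  91.5]), np.float64(-0.4))
-0.004 (array([198.5,  -3.1,  91.5]), np.float64(-0.4))
(array([144.5,  -2.7,  61.5]), np.float64(-0.4))
```

Emit:
{"method": "play_rows", "body": {"steps": [{"claw":0.04,"tx":0.05,"ty":-0.001,"tz":0.02,"yaw":0},{"claw":0.02,"tx":0.1,"ty":-0.003,"tz":0.05,"yaw":0},{"claw":0.0,"tx":0.14,"ty":-0.003,"tz":0.0915,"yaw":0},{"claw":0.0,"tx":0.155,"ty":-0.003,"tz":0.0915,"yaw":0},{"claw":0.0,"tx":0.165,"ty":-0.003,"tz":0.0915,"yaw":0}]}}

```text
t: 7.22
eef_pos: [0.5694, 0.1057, 0.3069]
ee_rot: [[0.777, 0.63, -0.0], [0.63, -0.777, 0.001], [0.0, -0.001, -1.0]]
wrist_force: [-0.3, -0.9, 0.3]
finger_gap: 0.0279
```

Emit:
{"method": "play_rows", "body": {"steps": [{"claw":0.0,"tx":0.01,"ty":0,"tz":0,"yaw":0},{"claw":0.0,"tx":0.02,"ty":0,"tz":0,"yaw":0},{"claw":0.0,"tx":0.026,"ty":0,"tz":0,"yaw":0},{"claw":0.0,"tx":0.03,"ty":0,"tz":0,"yaw":0}]}}

```text
t: 7.72
eef_pos: [0.5906, 0.1211, 0.3064]
ee_rot: [[0.779, 0.627, -0.005], [0.627, -0.779, -0.005], [-0.007, 0.001, -1.0]]
wrist_force: [-18.4, -13.1, 7.2]
finger_gap: 0.0011
```

A force of 22 N shows the tab is firmly on its stop. I'll back off and plan the cap strokes.

Emit:
{"method": "play_rows", "body": {"steps": [{"claw":0.0,"tx":-0.03,"ty":0,"tz":0,"yaw":0},{"claw":0.03,"tx":-0.07,"ty":0,"tz":0,"yaw":0},{"claw":0.05,"tx":-0.08,"ty":0,"tz":0,"yaw":0},{"claw":0.055,"tx":-0.08,"ty":0,"tz":0,"yaw":0}]}}

```text
t: 8.22
eef_pos: [0.5303, 0.073, 0.3071]
ee_rot: [[0.778, 0.628, 0.001], [0.628, -0.778, -0.001], [0.001, 0.001, -1.0]]
wrist_force: [0.5, -0.1, 0.8]
finger_gap: 0.0228
```

```bash
cat >> go.py <<'E'
# grasp pose on cap: tip drop below cap centre (m), tool axis shifted forward by fwd, yaw psi (deg, world CCW) about cap centre
def capc(phi=0.2,y=YOFF): return N+R@np.array([0,y,.027+.0019*phi])
def grasp(psi,drop=.007,fwd=.005,phi=.2):
    a=np.radians(39.08+psi);x=np.array([np.cos(a),np.sin(a)])
    p=capc(phi)-np.r_[x*fwd,drop]
    return p,39.08+psi
def clr(psi,drop,fwd,phi=.2):
    # min gap between tab (q=2.5, inner skirt) and body: body half 37.5 x 95, bottom 70 mm above tip
    p,az=grasp(psi,drop,fwd,phi);a=np.radians(az);x=np.array([np.cos(a),np.sin(a)]);yy=np.array([x[1],-x[0]])
    g=9
    for r in np.linspace(0,.071,30):
        for y in np.linspace(-.027,.027,9):
            for h in(-.004,.008):
                w=tp(2.5,r,h,y+YOFF)
                if w[2]<p[2]+.070: continue
                d=(w-p)[:2];g=min(g,max(abs(d@x)-.0375,abs(d@yy)-.095))
    for y in(-.012,.012):
        w=tp(2.5,.071,.002,y+YOFF);d=(w-p)[:2];g=min(g,abs(d@x)-.0375)
    return g
E
python3 - <<'E'
from go import *
print(np.round(st()["q"],2),capc().round(4))
for fwd in(0,.004,.006):
  for drop in(.004,.007,.010):
    print(fwd,drop,[(p,round(1000*clr(p,drop,fwd),1)) for p in(0,10,15,20,25,30)])
# lowest finger point vs flange: corners of tip in neck frame
for psi in(-20,0,20):
  p,az=grasp(psi,.007,.005);print(psi,p.round(4),((p+np.r_[X*.0095,0]-N)@R).round(4))
E
```

```text
[ 0.41  0.12 -0.69  1.58  0.08  1.47 -1.17] [0.5405 0.0797 0.1957]
0 0.004 [(0, np.float64(9.7)), (10, np.float64(4.3)), (15, np.float64(1.1)), (20, np.float64(-2.4)), (25, np.float64(-6.1)), (30, np.float64(-10.1))]
0 0.007 [(0, np.float64(8.7)), (10, np.float64(3.4)), (15, np.float64(0.2)), (20, np.float64(-3.3)), (25, np.float64(-7.0)), (30, np.float64(-11.0))]
0 0.01 [(0, np.float64(7.8)), (10, np.float64(2.4)), (15, np.float64(-0.8)), (20, np.float64(-4.2)), (25, np.float64(-7.9)), (30, np.float64(-11.8))]
0.004 0.004 [(0, np.float64(13.7)), (10, np.float64(8.3)), (15, np.float64(5.1)), (20, np.float64(1.6)), (25, np.float64(-2.1)), (30, np.float64(-6.1))]
0.004 0.007 [(0, np.float64(12.7)), (10, np.float64(7.4)), (15, np.float64(4.2)), (20, np.float64(0.7)), (25, np.float64(-3.0)), (30, np.float64(-7.0))]
0.004 0.01 [(0, np.float64(11.8)), (10, np.float64(6.4)), (15, np.float64(3.2)), (20, np.float64(-0.2)), (25, np.float64(-3.9)), (30, np.float64(-7.8))]
0.006 0.004 [(0, np.float64(15.7)), (10, np.float64(10.3)), (15, np.float64(7.1)), (20, np.float64(3.6)), (25, np.float64(-0.1)), (30, np.float64(-4.1))]
0.006 0.007 [(0, np.float64(14.7)), (10, np.float64(9.4)), (15, np.float64(6.2)), (20, np.float64(2.7)), (25, np.float64(-1.0)), (30, np.float64(-5.0))]
0.006 0.01 [(0, np.float64(13.8)), (10, np.float64(8.4)), (15, np.float64(5.2)), (20, np.float64(1.8)), (25, np.float64(-1.9)), (30, np.float64(-5.8))]
-20 [0.5358 0.078  0.1887] [0.0007 0.0022 0.0189]
0 [0.5366 0.0765 0.1887] [0.0004 0.0005 0.0191]
20 [0.5379 0.0754 0.1887] [ 0.0007 -0.0012  0.0189]
```

```bash
python3 - <<'E'
from go import *
p,az=grasp(-18);print(p.round(4),rel(p+[0,0,.05],az),rel(p,az))
E
```

```text
[0.5359 0.0779 0.1887] (array([ 7.3, -0.4, 68.4]), np.float64(17.8)) (array([  7.3,  -0.4, 118.4]), np.float64(17.8))
```

Emit:
{"method": "play_rows", "body": {"steps": [{"claw":0.058,"tx":0.002,"ty":0,"tz":0.02,"yaw":9},{"claw":0.058,"tx":0.0073,"ty":0,"tz":0.06,"yaw":17.8},{"claw":0.058,"tx":0.0073,"ty":0,"tz":0.075,"yaw":17.8},{"claw":0.058,"tx":0.0073,"ty":0,"tz":0.075,"yaw":17.8}], "newtons": 25}}

```text
t: 8.72
eef_pos: [0.5356, 0.0785, 0.2309]
ee_rot: [[0.931, 0.365, -0.002], [0.365, -0.931, 0.0], [-0.002, -0.001, -1.0]]
wrist_force: [-0.8, 0.3, 0.6]
finger_gap: 0.0564
```

```bash
python3 - <<'E'
from go import *
from cell import cams
p,az=grasp(-18);print(p.round(4),rel(p,az),st()["finger_gap"])
for n in("scene","top"):
    d=cams.get_image(n);c=(slice(120,320),slice(240,440)) if n=="scene" else (slice(170,370),slice(200,400))
    cv2.imwrite(f"pics/{n}2.png",cv2.resize(d["img"][c][:,:,::-1],None,fx=3,fy=3,interpolation=2))
E
```

```text
[0.5359 0.0779 0.1887] (array([ 0. ,  0.7, 42.2]), np.float64(0.3)) 0.056399509496252276
```

View pics/scene2.png

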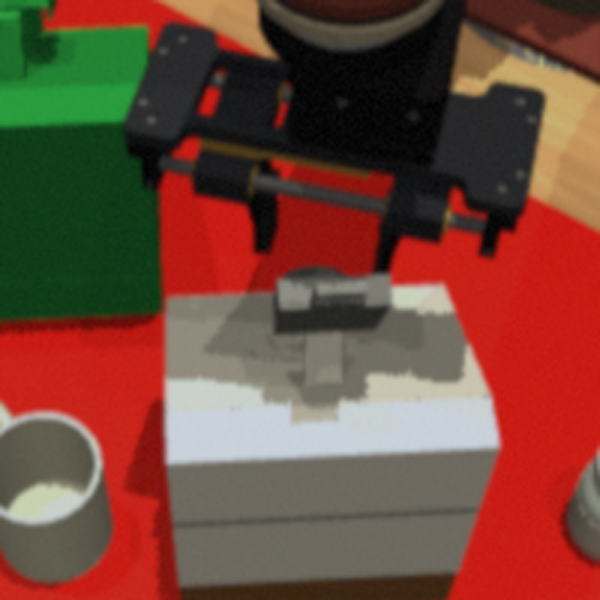

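The jaws straddle the cap: fingers at crop (262,235) and (385,260), tab open at (332,300) behind them, with clearance. I'll descend and grip.

Emit:
{"method": "play_rows", "body": {"steps": [{"claw":0.058,"tx":0,"ty":0.0005,"tz":0.02,"yaw":0},{"claw":0.058,"tx":0,"ty":0.0005,"tz":0.0422,"yaw":0},{"claw":0.04,"tx":0,"ty":0.0005,"tz":0.0422,"yaw":0},{"claw":0.03,"tx":0,"ty":0.0005,"tz":0.0422,"yaw":0},{"claw":0.03,"tx":0,"ty":0.0005,"tz":0.0422,"yaw":0}]}}

```text
t: 9.45
eef_pos: [0.5374, 0.0762, 0.1908]
ee_rot: [[0.933, 0.36, 0.003], [0.36, -0.933, -0.002], [0.002, 0.003, -1.0]]
wrist_force: [0.5, -2.4, 2.0]
finger_gap: 0.0365
```

Emit:
{"method": "play_rows", "body": {"steps": [{"claw":0.03,"tx":0,"ty":0,"tz":0,"yaw":0}]}}

```text
t: 9.57
eef_pos: [0.5373, 0.0763, 0.1907]
ee_rot: [[0.933, 0.36, 0.003], [0.36, -0.933, -0.001], [0.002, 0.002, -1.0]]
wrist_force: [1.9, -5.0, 3.4]
finger_gap: 0.0362
```

Emit:
{"method": "play_rows", "body": {"steps": [{"claw":0.03,"tx":0,"ty":0.0018,"tz":0,"yaw":-9},{"claw":0.03,"tx":0.0002,"ty":0.0025,"tz":0,"yaw":-18},{"claw":0.03,"tx":0.0005,"ty":0.0033,"tz":-0.0005,"yaw":-27},{"claw":0.03,"tx":0.001,"ty":0.004,"tz":-0.001,"yaw":-36},{"claw":0.03,"tx":0.001,"ty":0.004,"tz":-0.001,"yaw":-36}]}}

```text
t: 10.2
eef_pos: [0.539, 0.0739, 0.1914]
ee_rot: [[0.543, 0.839, 0.002], [0.839, -0.543, -0.0], [0.001, 0.002, -1.0]]
wrist_force: [-1.6, -1.1, 5.6]
finger_gap: 0.036
```

```bash
python3 - <<'E'
from go import *
s=st();print(s["wrist_force"].round(1),s["wrist_torque"].round(2),s["finger_gap"],np.round(s["q"],2))
p,az=grasp(18,phi=.6);print(rel(p,az))
p,az=grasp(-18,phi=.6);print(rel(p,az))
E
```

```text
[-1.6 -1.1  5.6] [-0.77 -0.35 -0.32] 0.03598198137214798 [ 0.43  0.21 -0.73  1.74  0.15  1.25 -0.91]
(array([ 0.3, -2. ,  2. ]), np.float64(0.0))
(array([ 1.2, -5. ,  2. ]), np.float64(36.0))
```

Emit:
{"method": "play_rows", "body": {"steps": [{"claw":0.05,"tx":0,"ty":0,"tz":0,"yaw":0},{"claw":0.05,"tx":0,"ty":0,"tz":0,"yaw":0},{"claw":0.05,"tx":0,"ty":-0.001,"tz":0,"yaw":10},{"claw":0.05,"tx":0.0005,"ty":-0.002,"tz":0,"yaw":20},{"claw":0.05,"tx":0.001,"ty":-0.003,"tz":0,"yaw":30}]}}

```text
t: 10.82
eef_pos: [0.5361, 0.077, 0.1899]
ee_rot: [[0.893, 0.451, -0.001], [0.451, -0.893, 0.0], [-0.001, -0.001, -1.0]]
wrist_force: [-0.5, -0.5, -0.4]
finger_gap: 0.0499
```

```bash
sed -i 's/^YOFF=0.0005/YOFF=-0.0012/; s/y=YOFF/y=None/g' go.py; python3 - <<'E'
s=open('go.py').read()
s=s.replace("def tp(q,r,h,y=None): return","def tp(q,r,h,y=None):\n    y=YOFF if y is None else y\n    return").replace("def capc(phi=0.2,y=None): return","def capc(phi=0.2,y=None):\n    y=YOFF if y is None else y\n    return")
open('go.py','w').write(s)
E
python3 - <<'E'
from go import *
s=st();print(s["wrist_force"].round(1),s["finger_gap"])
p,az=grasp(-18,phi=.6);print(p,rel(p,az))
E
```

```text
[-0.5 -0.5 -0.4] 0.049944287688156376
[0.536629   0.07631222 0.18936995] (array([0.2, 0.9, 0.5]), np.float64(5.7))
```

Emit:
{"method": "play_rows", "body": {"steps": [{"claw":0.045,"tx":0,"ty":0.0009,"tz":0,"yaw":5.7},{"claw":0.03,"tx":0,"ty":0.0009,"tz":0,"yaw":5.7},{"claw":0.03,"tx":0,"ty":0.0009,"tz":0,"yaw":5.7},{"claw":0.03,"tx":0,"ty":0.0009,"tz":0,"yaw":5.7}]}}

```text
t: 11.32
eef_pos: [0.5366, 0.0758, 0.19]
ee_rot: [[0.93, 0.367, -0.0], [0.367, -0.93, 0.0], [-0.0, -0.0, -1.0]]
wrist_force: [0.5, -0.5, -1.8]
finger_gap: 0.0364
```

Emit:
{"method": "play_rows", "body": {"steps": [{"claw":0.03,"tx":0,"ty":0.0008,"tz":0,"yaw":-9},{"claw":0.03,"tx":0.0002,"ty":0.0015,"tz":-0.0005,"yaw":-18},{"claw":0.03,"tx":0.0005,"ty":0.0023,"tz":-0.0005,"yaw":-27},{"claw":0.03,"tx":0.001,"ty":0.003,"tz":-0.001,"yaw":-36},{"claw":0.03,"tx":0.001,"ty":0.003,"tz":-0.001,"yaw":-36}]}}

```text
t: 11.95
eef_pos: [0.5385, 0.073, 0.1912]
ee_rot: [[0.539, 0.843, -0.001], [0.843, -0.539, -0.0], [-0.001, -0.0, -1.0]]
wrist_force: [-4.2, -2.0, 1.6]
finger_gap: 0.0358
```

Emit:
{"method": "play_rows", "body": {"steps": [{"claw":0.05,"tx":0,"ty":0,"tz":0,"yaw":0},{"claw":0.05,"tx":0,"ty":0,"tz":0,"yaw":0},{"claw":0.05,"tx":0,"ty":-0.001,"tz":-0.0005,"yaw":10},{"claw":0.05,"tx":0.0005,"ty":-0.002,"tz":-0.0005,"yaw":20},{"claw":0.05,"tx":0.001,"ty":-0.003,"tz":-0.0005,"yaw":30}]}}

```text
t: 12.58
eef_pos: [0.5371, 0.0761, 0.1919]
ee_rot: [[0.89, 0.455, 0.001], [0.455, -0.89, 0.0], [0.001, -0.0, -1.0]]
wrist_force: [-0.1, 0.5, 1.0]
finger_gap: 0.0496
```

Emit:
{"method": "play_rows", "body": {"steps": [{"claw":0.055,"tx":0,"ty":0,"tz":-0.06,"yaw":0},{"claw":0.055,"tx":-0.02,"ty":0.01,"tz":-0.11,"yaw":0},{"claw":0.055,"tx":-0.06,"ty":0.05,"tz":-0.12,"yaw":0},{"claw":0.055,"tx":-0.09,"ty":0.1,"tz":-0.12,"yaw":0},{"claw":0.055,"tx":-0.1,"ty":0.15,"tz":-0.12,"yaw":0}]}}

```text
t: 13.2
eef_pos: [0.517, -0.1056, 0.3129]
ee_rot: [[0.888, 0.459, 0.002], [0.459, -0.888, -0.002], [0.001, 0.003, -1.0]]
wrist_force: [0.7, 1.0, -0.3]
finger_gap: 0.0548
```

```bash
cat > look.py <<'E'
from go import *
from cell import cams
tag=sys.argv[1]
for n in ("top","scene"):
    d=cams.get_image(n);np.savez(f"{n}{tag}.npz",**d);Wc=cloud(d);Q=(Wc-N)@R
    if n=="top":
        m=(np.hypot(Q[...,0],Q[...,1])<.015)&(Q[...,2]>.03)&(Q[...,2]<.055)
        print("cap pts",m.sum(),"z",np.percentile(Q[...,2][m],[10,50,90]).round(4))
    q0=2.5;w=Q[...,2]-.036;al=(Q[...,0]-.047)*-np.cos(q0)+w*np.sin(q0); nn=(Q[...,0]-.047)*np.sin(q0)+w*np.cos(q0)
    m=(al>.077)&(al<.1)&(abs(Q[...,1])<.008)&(abs(nn)<.02);print(n,"tongue nn",m.sum(),np.percentile(nn[m],[10,50,90]).round(4) if m.any() else "")
    # rectify cap-top plane z=.041 : 60mm square, 10px/mm
    K=d["camera_matrix"];T=np.linalg.inv(d["world_from_camera"])
    g=np.mgrid[-.03:.03:.0001];U,V=np.meshgrid(g,g) # cols= y reversed, rows = x down
    P=N+np.stack([-V,-U,np.full_like(U,.041)],-1)@R.T
    C=P@T[:3,:3].T+T[:3,3];mx=(C[...,0]/C[...,2]*K[0,0]+K[0,2]).astype(np.float32);my=(C[...,1]/C[...,2]*K[1,1]+K[1,2]).astype(np.float32)
    if n=="top":
        r=cv2.remap(d["img"][:,:,::-1].copy(),mx,my,cv2.INTER_CUBIC);r=np.clip((r.astype(float)-110)*255/80,0,255).astype(np.uint8);cv2.imwrite(f"pics/rect{tag}.png",r)
E
python3 look.py 3
```

```text
cap pts 206 z [0.0383 0.0401 0.0422]
top tongue nn 90 [0.0001 0.001  0.0022]
scene tongue nn 37 [0.008  0.0095 0.01  ]
```

View pics/rect3.png

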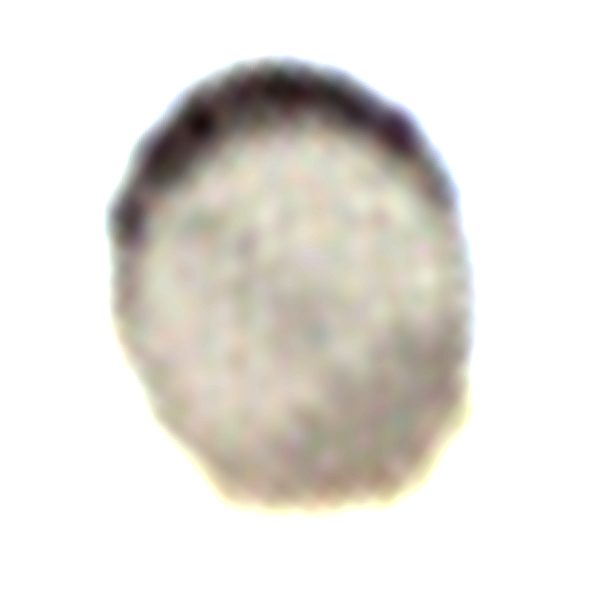

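```bash
python3 - <<'E'
from go import *
for t in("1","3"):
    d=np.load(f"top{t}.npz");Q=(cloud(d)-N)@R
    m=(np.hypot(Q[...,0],Q[...,1])<.013)&(Q[...,2]>.03)&(Q[...,2]<.055);z=Q[...,2][m];print(t,m.sum(),z.mean(),np.median(z),z.std()/m.sum()**.5)
    ref=(np.hypot(Q[...,0]-0,Q[...,1]+.05)<.012);print(" slope ref",np.median(Q[...,2][ref]),np.mean(Q[...,2][(abs(Q[...,0]+.0)<.03)&(abs(Q[...,1]-.06)<.015)]))
E
```

```text
1 155 0.03846910466215815 0.038341016544779886 0.00011057457508313995
 slope ref nan 5.7881675783506754e-05
3 148 0.04039037799874313 0.040309371607031144 0.0001336038520339105
 slope ref 0.28979395444027567 0.0456550286837814
  return _methods._mean(a, axis=axis, dtype=dtype,
  ret = ret.dtype.type(ret / rcount)
```

The rectified view shows the cap disc, centred at about (300,310); the rib can't be made out. Depth shows the cap risen 1.9 mm, about 1.0 rad from two strokes, so the ratchet works. The tab reads about 2.5. I'll continue.

```bash
python3 - <<'E'
from go import *
p,az=grasp(-18,phi=1.3,drop=.006);print(p,rel(p+[0,0,.12],az),rel(p+[0,0,.04],az),rel(p,az))
E
```

```text
[0.53611278 0.075893   0.19152177] (array([ 100.7, -157.3,   -0.6]), np.float64(5.8)) (array([ 100.8, -157.4,   79.4]), np.float64(5.8)) (array([ 100.8, -157.4,  119.4]), np.float64(5.8))
```

Emit:
{"method": "play_rows", "body": {"steps": [{"claw":0.055,"tx":0.02,"ty":-0.05,"tz":0,"yaw":0},{"claw":0.055,"tx":0.06,"ty":-0.1,"tz":0,"yaw":5.8},{"claw":0.055,"tx":0.09,"ty":-0.145,"tz":0.01,"yaw":5.8},{"claw":0.055,"tx":0.1008,"ty":-0.1574,"tz":0.04,"yaw":5.8},{"claw":0.055,"tx":0.1008,"ty":-0.1574,"tz":0.08,"yaw":5.8}]}}

```text
t: 13.92
eef_pos: [0.5347, 0.086, 0.2318]
ee_rot: [[0.928, 0.372, 0.003], [0.372, -0.928, 0.001], [0.003, -0.0, -1.0]]
wrist_force: [-0.2, -0.6, -0.8]
finger_gap: 0.0545
```

```bash
python3 - <<'E'
from go import *
p,az=grasp(-18,phi=1.3,drop=.006);print(rel(p,az))
E
```

```text
(array([-2.6,  9.9, 40.2]), np.float64(0.8))
```

Emit:
{"method": "play_rows", "body": {"steps": [{"claw":0.055,"tx":0,"ty":0,"tz":0,"yaw":0},{"claw":0.055,"tx":0,"ty":0,"tz":0,"yaw":0}]}}

```text
t: 14.18
eef_pos: [0.5348, 0.083, 0.2333]
ee_rot: [[0.93, 0.369, 0.002], [0.369, -0.93, 0.0], [0.002, 0.0, -1.0]]
wrist_force: [0.7, -0.6, -0.5]
finger_gap: 0.0549
```

```bash
python3 - <<'E'
from go import *
p,az=grasp(-18,phi=1.3,drop=.006);print(rel(p,az))
E
```

```text
(array([-1.4,  7.1, 41.8]), np.float64(0.6))
```

Emit:
{"method": "play_rows", "body": {"steps": [{"claw":0.055,"tx":-0.0012,"ty":0.0065,"tz":0.01,"yaw":0.3},{"claw":0.055,"tx":-0.0012,"ty":0.0065,"tz":0.01,"yaw":0.3},{"claw":0.055,"tx":-0.0012,"ty":0.0065,"tz":0.01,"yaw":0.3}]}}

```text
t: 14.55
eef_pos: [0.5356, 0.0761, 0.2221]
ee_rot: [[0.931, 0.364, 0.0], [0.364, -0.931, 0.0], [0.0, 0.0, -1.0]]
wrist_force: [-0.2, 0.3, -0.3]
finger_gap: 0.055
```

```bash
python3 - <<'E'
from go import *
p,az=grasp(-18,phi=1.3,drop=.006);print(rel(p,az))
E
```

```text
(array([ 0.4,  0.4, 30.6]), np.float64(0.3))
```

Emit:
{"method": "play_rows", "body": {"steps": [{"claw":0.052,"tx":0.0002,"ty":0,"tz":0.03,"yaw":0},{"claw":0.045,"tx":0.0002,"ty":0,"tz":0.03,"yaw":0},{"claw":0.03,"tx":0.0002,"ty":0,"tz":0.03,"yaw":0},{"claw":0.03,"tx":0.0002,"ty":0,"tz":0.03,"yaw":0},{"claw":0.03,"tx":0.0002,"ty":0,"tz":0.03,"yaw":0}]}}

```text
t: 15.18
eef_pos: [0.5364, 0.0756, 0.1928]
ee_rot: [[0.932, 0.364, 0.002], [0.364, -0.932, -0.001], [0.001, 0.001, -1.0]]
wrist_force: [1.3, -4.4, 4.1]
finger_gap: 0.0359
```

Emit:
{"method": "play_rows", "body": {"steps": [{"claw":0.03,"tx":0,"ty":0.0008,"tz":0,"yaw":-9},{"claw":0.03,"tx":0.0002,"ty":0.0015,"tz":-0.0005,"yaw":-18},{"claw":0.03,"tx":0.0005,"ty":0.0023,"tz":-0.0005,"yaw":-27},{"claw":0.03,"tx":0.001,"ty":0.003,"tz":-0.001,"yaw":-36},{"claw":0.03,"tx":0.001,"ty":0.003,"tz":-0.001,"yaw":-36}]}}

```text
t: 15.8
eef_pos: [0.5382, 0.0734, 0.1934]
ee_rot: [[0.541, 0.841, 0.001], [0.841, -0.541, -0.0], [0.0, 0.001, -1.0]]
wrist_force: [-0.1, -3.7, 2.8]
finger_gap: 0.0359
```

```bash
python3 - <<'E'
from go import *
s=st();print(s["wrist_force"].round(1),s["wrist_torque"].round(2),s["finger_gap"])
p,az=grasp(18,phi=1.8,drop=.006);print(rel(p,az))
E
```

```text
[-0.1 -3.7  2.8] [-1.2  -0.58 -0.25] 0.03587180130914034
(array([-0.5, -0.3,  1.1]), np.float64(0.2))
```

Emit:
{"method": "play_rows", "body": {"steps": [{"claw":0.05,"tx":0,"ty":0,"tz":0,"yaw":0},{"claw":0.05,"tx":0,"ty":0,"tz":0,"yaw":0},{"claw":0.05,"tx":0,"ty":-0.001,"tz":-0.0005,"yaw":10},{"claw":0.05,"tx":0.0005,"ty":-0.002,"tz":-0.0005,"yaw":20},{"claw":0.05,"tx":0.001,"ty":-0.003,"tz":-0.0005,"yaw":30}]}}

```text
t: 16.42
eef_pos: [0.5352, 0.0772, 0.193]
ee_rot: [[0.891, 0.454, -0.001], [0.454, -0.891, 0.001], [-0.0, -0.001, -1.0]]
wrist_force: [0.3, 0.5, 0.2]
finger_gap: 0.0499
```

```bash
python3 - <<'E'
from go import *
p,az=grasp(-18,phi=1.8,drop=.006);print(rel(p,az))
E
```

```text
(array([-0.3,  1.7,  0.6]), np.float64(5.9))
```

Stroke 3 is done, at about 1.7 rad. Next is stroke 4.

Emit:
{"method": "play_rows", "body": {"steps": [{"claw":0.045,"tx":0,"ty":0.0013,"tz":-0.0003,"yaw":5.8},{"claw":0.03,"tx":0,"ty":0.0013,"tz":-0.0003,"yaw":5.8},{"claw":0.03,"tx":0,"ty":0.0013,"tz":-0.0003,"yaw":5.8},{"claw":0.03,"tx":0,"ty":0.0013,"tz":-0.0003,"yaw":5.8}]}}

```text
t: 16.92
eef_pos: [0.5361, 0.0752, 0.1934]
ee_rot: [[0.93, 0.369, -0.0], [0.369, -0.93, 0.0], [-0.0, -0.0, -1.0]]
wrist_force: [1.1, 0.4, -0.2]
finger_gap: 0.036
```

Emit:
{"method": "play_rows", "body": {"steps": [{"claw":0.03,"tx":0,"ty":0.0008,"tz":0,"yaw":-9},{"claw":0.03,"tx":0.0002,"ty":0.0015,"tz":-0.0005,"yaw":-18},{"claw":0.03,"tx":0.0005,"ty":0.0023,"tz":-0.0005,"yaw":-27},{"claw":0.03,"tx":0.001,"ty":0.003,"tz":-0.001,"yaw":-36},{"claw":0.03,"tx":0.001,"ty":0.003,"tz":-0.001,"yaw":-36}]}}

```text
t: 17.55
eef_pos: [0.5378, 0.0728, 0.1945]
ee_rot: [[0.537, 0.844, -0.001], [0.844, -0.537, -0.0], [-0.001, -0.001, -1.0]]
wrist_force: [-4.4, 0.3, 2.1]
finger_gap: 0.0355
```

```bash
python3 - <<'E'
from go import *
s=st();print(s["wrist_force"].round(1),s["wrist_torque"].round(2),s["finger_gap"])
p,az=grasp(18,phi=2.3,drop=.006);print(rel(p,az))
E
```

```text
[-4.4  0.3  2.1] [-0.46  0.24 -0.32] 0.035470927617443575
(array([-0.2, -0.5,  1.3]), np.float64(0.5))
```

Emit:
{"method": "play_rows", "body": {"steps": [{"claw":0.05,"tx":0,"ty":0,"tz":0,"yaw":0},{"claw":0.05,"tx":0,"ty":0,"tz":0,"yaw":0},{"claw":0.05,"tx":0,"ty":-0.001,"tz":-0.0005,"yaw":10},{"claw":0.05,"tx":0.0005,"ty":-0.002,"tz":-0.0005,"yaw":20},{"claw":0.05,"tx":0.001,"ty":-0.003,"tz":-0.0005,"yaw":30}]}}

```text
t: 18.18
eef_pos: [0.5366, 0.0754, 0.1952]
ee_rot: [[0.89, 0.457, 0.001], [0.457, -0.89, 0.0], [0.001, 0.0, -1.0]]
wrist_force: [-0.0, 0.1, -1.1]
finger_gap: 0.05
```

```bash
python3 - <<'E'
from go import *
p,az=grasp(-18,phi=2.3,drop=.006);print(rel(p,az))
E
```

```text
(array([-1.1, -0.4,  2. ]), np.float64(6.1))
```

Emit:
{"method": "play_rows", "body": {"steps": [{"claw":0.045,"tx":-0.001,"ty":0,"tz":0.001,"yaw":5.8},{"claw":0.03,"tx":-0.001,"ty":0,"tz":0.001,"yaw":5.8},{"claw":0.03,"tx":-0.001,"ty":0,"tz":0.001,"yaw":5.8},{"claw":0.03,"tx":-0.001,"ty":0,"tz":0.001,"yaw":5.8}]}}

```text
t: 18.68
eef_pos: [0.5356, 0.0748, 0.1941]
ee_rot: [[0.928, 0.372, 0.0], [0.372, -0.928, 0.0], [0.0, 0.0, -1.0]]
wrist_force: [0.3, 0.1, -1.0]
finger_gap: 0.0358
```

Emit:
{"method": "play_rows", "body": {"steps": [{"claw":0.03,"tx":0,"ty":0.0008,"tz":0,"yaw":-9},{"claw":0.03,"tx":0.0002,"ty":0.0015,"tz":-0.0005,"yaw":-18},{"claw":0.03,"tx":0.0005,"ty":0.0023,"tz":-0.0005,"yaw":-27},{"claw":0.03,"tx":0.001,"ty":0.003,"tz":-0.001,"yaw":-36},{"claw":0.03,"tx":0.001,"ty":0.003,"tz":-0.001,"yaw":-36}]}}

```text
t: 19.3
eef_pos: [0.5374, 0.0721, 0.1952]
ee_rot: [[0.534, 0.845, -0.0], [0.845, -0.534, -0.0], [-0.0, -0.0, -1.0]]
wrist_force: [-3.0, -1.5, 2.1]
finger_gap: 0.0357
```

```bash
python3 - <<'E'
from go import *
s=st();print(s["wrist_force"].round(1),s["wrist_torque"].round(2),s["finger_gap"])
p,az=grasp(18,phi=2.8,drop=.006);print(rel(p,az))
E
```

```text
[-3.  -1.5  2.1] [-0.61  0.01 -0.4 ] 0.035730914749971594
(array([ 0.2, -0.6,  1.2]), np.float64(0.6))
```

Emit:
{"method": "play_rows", "body": {"steps": [{"claw":0.05,"tx":0,"ty":0,"tz":0,"yaw":0},{"claw":0.05,"tx":0,"ty":0,"tz":0,"yaw":0},{"claw":0.05,"tx":0,"ty":-0.001,"tz":0,"yaw":10},{"claw":0.05,"tx":0.0005,"ty":-0.002,"tz":0,"yaw":20},{"claw":0.05,"tx":0.001,"ty":-0.003,"tz":0,"yaw":30}]}}

```text
t: 19.92
eef_pos: [0.5356, 0.075, 0.1951]
ee_rot: [[0.888, 0.46, 0.0], [0.46, -0.888, 0.0], [0.0, -0.0, -1.0]]
wrist_force: [-0.4, -0.3, -0.4]
finger_gap: 0.0497
```

```bash
python3 - <<'E'
from go import *
p,az=grasp(-18,phi=2.8,drop=.006);print(rel(p,az))
E
```

```text
(array([-0.5, -0.2,  1.1]), np.float64(6.3))
```

Emit:
{"method": "play_rows", "body": {"steps": [{"claw":0.045,"tx":-0.0005,"ty":0,"tz":0,"yaw":6.2},{"claw":0.03,"tx":-0.0005,"ty":0,"tz":0,"yaw":6.2},{"claw":0.03,"tx":-0.0005,"ty":0,"tz":0,"yaw":6.2},{"claw":0.03,"tx":-0.0005,"ty":0,"tz":0,"yaw":6.2}]}}

```text
t: 20.42
eef_pos: [0.5351, 0.0745, 0.195]
ee_rot: [[0.93, 0.369, 0.0], [0.369, -0.93, 0.0], [0.0, 0.0, -1.0]]
wrist_force: [0.7, -0.8, -0.9]
finger_gap: 0.0359
```

Emit:
{"method": "play_rows", "body": {"steps": [{"claw":0.03,"tx":0,"ty":0.0008,"tz":0,"yaw":-9},{"claw":0.03,"tx":0.0002,"ty":0.0015,"tz":-0.0005,"yaw":-18},{"claw":0.03,"tx":0.0005,"ty":0.0023,"tz":-0.0005,"yaw":-27},{"claw":0.03,"tx":0.001,"ty":0.003,"tz":-0.001,"yaw":-36},{"claw":0.03,"tx":0.001,"ty":0.003,"tz":-0.001,"yaw":-36}]}}

```text
t: 21.05
eef_pos: [0.5369, 0.0718, 0.1961]
ee_rot: [[0.537, 0.844, -0.0], [0.844, -0.537, -0.0], [-0.0, -0.0, -1.0]]
wrist_force: [-3.7, -1.3, 1.2]
finger_gap: 0.0358
```

```bash
python3 - <<'E'
from go import *
s=st();print(s["wrist_force"].round(1),s["wrist_torque"].round(2),s["finger_gap"])
p,az=grasp(18,phi=3.3,drop=.006);print(rel(p,az))
E
```

```text
[-3.7 -1.3  1.2] [-0.77  0.01 -0.33] 0.0357968234113443
(array([ 0.3, -0.6,  1.3]), np.float64(0.4))
```

Emit:
{"method": "play_rows", "body": {"steps": [{"claw":0.05,"tx":0,"ty":0,"tz":0,"yaw":0},{"claw":0.05,"tx":0,"ty":0,"tz":0,"yaw":0},{"claw":0.05,"tx":0,"ty":-0.001,"tz":0,"yaw":10},{"claw":0.05,"tx":0.0005,"ty":-0.002,"tz":0,"yaw":20},{"claw":0.05,"tx":0.001,"ty":-0.003,"tz":0,"yaw":30}]}}

```text
t: 21.68
eef_pos: [0.5351, 0.0749, 0.196]
ee_rot: [[0.89, 0.457, 0.0], [0.457, -0.89, 0.0], [0.0, -0.0, -1.0]]
wrist_force: [0.1, -0.3, 0.2]
finger_gap: 0.0501
```

```bash
python3 - <<'E'
from go import *
p,az=grasp(-18,phi=3.3,drop=.006);print(rel(p,az))
E
```

```text
(array([-0.5, -0. ,  1.2]), np.float64(6.1))
```

Stroke 7, expected to reach the stop.

Emit:
{"method": "play_rows", "body": {"steps": [{"claw":0.045,"tx":-0.0005,"ty":0,"tz":0,"yaw":6.1},{"claw":0.03,"tx":-0.0005,"ty":0,"tz":0,"yaw":6.1},{"claw":0.03,"tx":-0.0005,"ty":0,"tz":0,"yaw":6.1},{"claw":0.03,"tx":-0.0005,"ty":0,"tz":0,"yaw":6.1}]}}

```text
t: 22.18
eef_pos: [0.5348, 0.0742, 0.1961]
ee_rot: [[0.93, 0.367, 0.0], [0.367, -0.93, -0.0], [0.0, 0.0, -1.0]]
wrist_force: [0.4, -1.1, -0.1]
finger_gap: 0.0362
```

Emit:
{"method": "play_rows", "body": {"steps": [{"claw":0.03,"tx":0,"ty":0.0008,"tz":0,"yaw":-9},{"claw":0.03,"tx":0.0002,"ty":0.0015,"tz":0,"yaw":-18},{"claw":0.03,"tx":0.0002,"ty":0.0015,"tz":0,"yaw":-18}]}}

```text
t: 22.55
eef_pos: [0.5356, 0.0728, 0.1962]
ee_rot: [[0.772, 0.635, 0.001], [0.635, -0.772, 0.0], [0.0, 0.0, -1.0]]
wrist_force: [0.7, 0.1, 0.8]
finger_gap: 0.035
```

```bash
python3 - <<'E'
from go import *
s=st();print(s["wrist_force"].round(1),s["wrist_torque"].round(2),s["finger_gap"])
p,az=grasp(0,phi=3.5,drop=.006);print(rel(p,az))
E
```

```text
[0.7 0.1 0.8] [-0.51 -0.37 -0.13] 0.03498348935106529
(array([-0. , -0.5,  1. ]), np.float64(0.3))
```

Emit:
{"method": "play_rows", "body": {"steps": [{"claw":0.03,"tx":0,"ty":0.0008,"tz":0,"yaw":-9},{"claw":0.03,"tx":0.0002,"ty":0.0015,"tz":0,"yaw":-18},{"claw":0.03,"tx":0.0002,"ty":0.0015,"tz":0,"yaw":-18}]}}

```text
t: 22.92
eef_pos: [0.5368, 0.0719, 0.1965]
ee_rot: [[0.541, 0.841, 0.001], [0.841, -0.541, -0.0], [0.0, 0.001, -1.0]]
wrist_force: [-0.5, -0.7, 3.9]
finger_gap: 0.0357
```

```bash
python3 - <<'E'
from go import *
s=st();print(s["wrist_force"].round(1),s["wrist_torque"].round(2),s["finger_gap"])
p,az=grasp(18,phi=3.5,drop=.006);print(rel(p,az))
E
```

```text
[-0.5 -0.7  3.9] [-0.7  -0.5  -0.37] 0.03571983898045484
(array([ 0. , -0.5,  1.3]), np.float64(0.1))
```

Emit:
{"method": "play_rows", "body": {"steps": [{"claw":0.055,"tx":0,"ty":0,"tz":0,"yaw":0},{"claw":0.055,"tx":0,"ty":0,"tz":0,"yaw":0},{"claw":0.055,"tx":0,"ty":0,"tz":-0.05,"yaw":9},{"claw":0.055,"tx":-0.02,"ty":0.01,"tz":-0.1,"yaw":18},{"claw":0.055,"tx":-0.05,"ty":0.04,"tz":-0.11,"yaw":18}]}}

```text
t: 23.55
eef_pos: [0.5441, 0.0104, 0.3099]
ee_rot: [[0.772, 0.636, 0.005], [0.636, -0.772, 0.0], [0.004, 0.003, -1.0]]
wrist_force: [0.3, 0.5, 0.3]
finger_gap: 0.0547
```

Emit:
{"method": "play_rows", "body": {"steps": [{"claw":0.055,"tx":-0.02,"ty":0.05,"tz":0,"yaw":0},{"claw":0.055,"tx":-0.04,"ty":0.1,"tz":0,"yaw":0},{"claw":0.055,"tx":-0.04,"ty":0.12,"tz":0,"yaw":0}]}}

```text
t: 23.92
eef_pos: [0.5887, -0.1139, 0.3051]
ee_rot: [[0.776, 0.63, -0.002], [0.63, -0.776, -0.001], [-0.002, -0.0, -1.0]]
wrist_force: [-0.6, 0.1, -0.5]
finger_gap: 0.0551
```

```bash
python3 look.py 4; python3 - <<'E'
from go import *
for t in("1","3","4"):
    d=np.load(f"top{t}.npz");Q=(cloud(d)-N)@R
    m=(np.hypot(Q[...,0],Q[...,1])<.013)&(Q[...,2]>.03)&(Q[...,2]<.055);z=Q[...,2][m];print(t,m.sum(),z.mean(),np.median(z),z.std()/m.sum()**.5)
E
```

```text
cap pts 201 z [0.0425 0.0445 0.0463]
top tongue nn 88 [0.0002 0.0012 0.0021]
scene tongue nn 37 [0.0081 0.0094 0.01  ]
1 155 0.03846910466215815 0.038341016544779886 0.00011057457508313995
3 148 0.04039037799874313 0.040309371607031144 0.0001336038520339105
4 157 0.04446077540511053 0.04451307986077712 0.00011146466546940989
```

View pics/rect4.png

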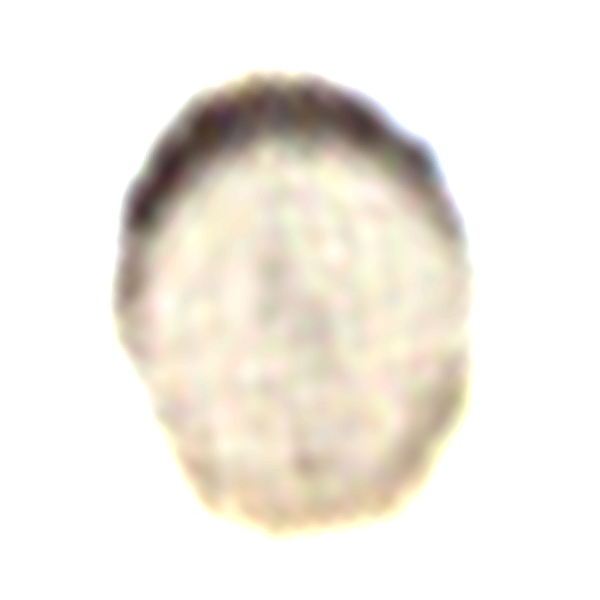

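The rectified view shows the cap disc centred at about (295,320), with a 6.0 mm rise, about 3.2 rad. The last five strokes gained 0.4 rad less than the usual rate, which fits reaching the stop. I'll confirm with one more stroke at a firmer grip.

```bash
python3 - <<'E'
from go import *
p,az=grasp(-18,phi=3.5,drop=.006);print(p,rel(p+[0,0,.05],az))
E
```

```text
[0.53449039 0.07457546 0.19514175] (array([  75.4, -178.5,   60. ]), np.float64(18.2))
```

Emit:
{"method": "play_rows", "body": {"steps": [{"claw":0.055,"tx":0.02,"ty":-0.05,"tz":0,"yaw":5},{"claw":0.055,"tx":0.04,"ty":-0.1,"tz":0,"yaw":10},{"claw":0.055,"tx":0.06,"ty":-0.14,"tz":0.01,"yaw":18.2},{"claw":0.055,"tx":0.0754,"ty":-0.17,"tz":0.03,"yaw":18.2},{"claw":0.055,"tx":0.0754,"ty":-0.1785,"tz":0.05,"yaw":18.2}], "newtons": 30}}

```text
t: 24.65
eef_pos: [0.5317, 0.0815, 0.2559]
ee_rot: [[0.93, 0.369, 0.001], [0.369, -0.93, 0.001], [0.001, -0.001, -1.0]]
wrist_force: [0.1, -0.9, -0.0]
finger_gap: 0.055
```

Emit:
{"method": "play_rows", "body": {"steps": [{"claw":0.055,"tx":0,"ty":0,"tz":0,"yaw":0},{"claw":0.055,"tx":0,"ty":0,"tz":0,"yaw":0},{"claw":0.055,"tx":0,"ty":0,"tz":0,"yaw":0}]}}

```text
t: 25.02
eef_pos: [0.5339, 0.0758, 0.2569]
ee_rot: [[0.932, 0.362, 0.001], [0.362, -0.932, 0.0], [0.001, 0.0, -1.0]]
wrist_force: [-0.0, 0.2, -0.4]
finger_gap: 0.0548
```

```bash
python3 - <<'E'
from go import *
p,az=grasp(-18,phi=3.5,drop=.006);print(p,rel(p,az))
E
```

```text
[0.53449039 0.07457546 0.19514175] (array([ 0. ,  1.3, 61.7]), np.float64(0.1))
```

Emit:
{"method": "play_rows", "body": {"steps": [{"claw":0.055,"tx":0,"ty":0.0012,"tz":0.03,"yaw":0},{"claw":0.052,"tx":0,"ty":0.0012,"tz":0.061,"yaw":0},{"claw":0.03,"tx":0,"ty":0.0012,"tz":0.061,"yaw":0},{"claw":0.03,"tx":0,"ty":0.0012,"tz":0.061,"yaw":0},{"claw":0.03,"tx":0,"ty":0.0012,"tz":0.061,"yaw":0}]}}

```text
t: 25.65
eef_pos: [0.5348, 0.0743, 0.1964]
ee_rot: [[0.932, 0.362, 0.002], [0.362, -0.932, -0.001], [0.002, 0.001, -1.0]]
wrist_force: [1.0, -2.8, 1.0]
finger_gap: 0.0359
```

Emit:
{"method": "play_rows", "body": {"steps": [{"claw":0.03,"tx":0,"ty":0,"tz":0,"yaw":0},{"claw":0.03,"tx":0,"ty":0.0008,"tz":0,"yaw":-9},{"claw":0.03,"tx":0.0002,"ty":0.0015,"tz":0,"yaw":-18}]}}

```text
t: 26.02
eef_pos: [0.5356, 0.0729, 0.1963]
ee_rot: [[0.772, 0.636, 0.003], [0.636, -0.772, -0.001], [0.001, 0.002, -1.0]]
wrist_force: [-3.6, -7.1, 4.2]
finger_gap: 0.0351
```

```bash
python3 - <<'E'
from go import *
s=st();print(s["wrist_force"].round(1),s["wrist_torque"].round(2),s["finger_gap"])
E
```

```text
[-3.6 -7.1  4.2] [-1.23  0.42 -0.68] 0.035062274709467274
```

Emit:
{"method": "play_rows", "body": {"steps": [{"claw":0.03,"tx":0,"ty":0.0008,"tz":0,"yaw":-9},{"claw":0.03,"tx":0.0002,"ty":0.0015,"tz":0,"yaw":-18},{"claw":0.03,"tx":0.0002,"ty":0.0015,"tz":0,"yaw":-18}]}}

```text
t: 26.4
eef_pos: [0.537, 0.0728, 0.1961]
ee_rot: [[0.542, 0.84, 0.003], [0.84, -0.542, 0.001], [0.002, 0.002, -1.0]]
wrist_force: [3.7, -0.6, 2.9]
finger_gap: 0.0361
```

```bash
python3 - <<'E'
from go import *
s=st();print(s["wrist_force"].round(1),s["wrist_torque"].round(2),s["finger_gap"])
E
```

```text
[ 3.7 -0.6  2.9] [-0.38 -1.26 -0.3 ] 0.036080782306701385
```

Emit:
{"method": "play_rows", "body": {"steps": [{"claw":0.055,"tx":0,"ty":0,"tz":0,"yaw":0},{"claw":0.055,"tx":0,"ty":0,"tz":0,"yaw":0},{"claw":0.055,"tx":0,"ty":0,"tz":-0.05,"yaw":9},{"claw":0.055,"tx":-0.02,"ty":0.01,"tz":-0.1,"yaw":18},{"claw":0.055,"tx":-0.05,"ty":0.04,"tz":-0.11,"yaw":18}]}}

```text
t: 27.02
eef_pos: [0.5427, 0.011, 0.3086]
ee_rot: [[0.774, 0.634, 0.004], [0.634, -0.774, 0.0], [0.003, 0.002, -1.0]]
wrist_force: [0.9, -0.3, 0.3]
finger_gap: 0.0547
```

Emit:
{"method": "play_rows", "body": {"steps": [{"claw":0.055,"tx":-0.02,"ty":0.05,"tz":0,"yaw":0},{"claw":0.055,"tx":-0.04,"ty":0.1,"tz":0,"yaw":0},{"claw":0.055,"tx":-0.04,"ty":0.12,"tz":0,"yaw":0}]}}

```text
t: 27.4
eef_pos: [0.5868, -0.1133, 0.3039]
ee_rot: [[0.778, 0.628, -0.003], [0.628, -0.778, -0.0], [-0.002, -0.001, -1.0]]
wrist_force: [-0.5, 1.0, -0.0]
finger_gap: 0.0548
```

```bash
python3 look.py 5; python3 - <<'E'
from go import *
for t in("1","3","4","5"):
    d=np.load(f"top{t}.npz");Q=(cloud(d)-N)@R
    m=(np.hypot(Q[...,0],Q[...,1])<.013)&(Q[...,2]>.03)&(Q[...,2]<.055);z=Q[...,2][m];print(t,m.sum(),z.mean(),np.median(z),z.std()/m.sum()**.5)
d=np.load("top5.npz");a=np.load("top0.npz")
cv2.imwrite("pics/top5.png",d["img"][:,:,::-1]);cv2.imwrite("pics/scene5.png",np.load("scene5.npz")["img"][:,:,::-1])
E
```

```text
cap pts 202 z [0.0429 0.0451 0.0471]
top tongue nn 82 [0.0002 0.0011 0.0024]
scene tongue nn 39 [0.0078 0.0094 0.01  ]
1 155 0.03846910466215815 0.038341016544779886 0.00011057457508313995
3 148 0.04039037799874313 0.040309371607031144 0.0001336038520339105
4 157 0.04446077540511053 0.04451307986077712 0.00011146466546940989
5 152 0.0451095254931084 0.04527048152580317 0.00012699595563749654
```

View pics/top5.png

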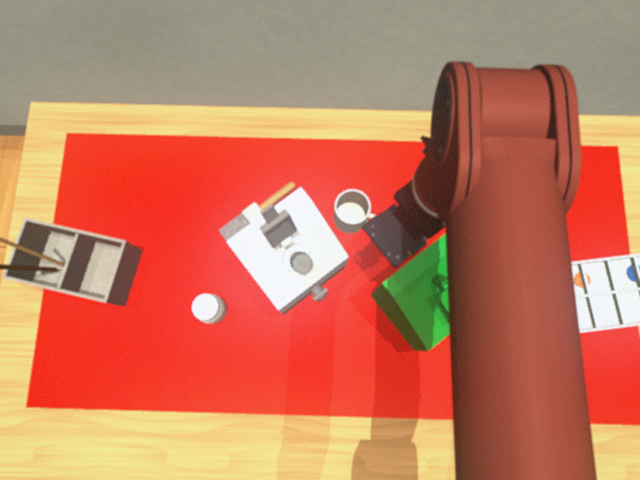

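View pics/scene5.png

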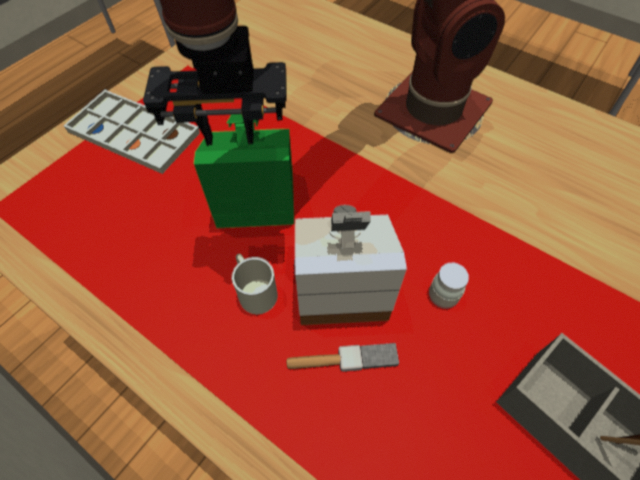

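Mug, jar and brush are unmoved at top (352,210), (208,308) and (258,208), and the tab stands open at (280,228). The cap rose another 0.7 mm, so it wasn't at the stop before; the mid-stroke torque peak (0.68 N m) suggests it is now. I'll do one more confirming stroke.

Emit:
{"method": "play_rows", "body": {"steps": [{"claw":0.055,"tx":0.02,"ty":-0.05,"tz":0,"yaw":5},{"claw":0.055,"tx":0.04,"ty":-0.1,"tz":0,"yaw":10},{"claw":0.055,"tx":0.06,"ty":-0.14,"tz":0.01,"yaw":18.2},{"claw":0.055,"tx":0.0754,"ty":-0.17,"tz":0.03,"yaw":18.2},{"claw":0.055,"tx":0.0754,"ty":-0.1785,"tz":0.05,"yaw":18.2}], "newtons": 30}}

```text
t: 28.12
eef_pos: [0.5307, 0.082, 0.2548]
ee_rot: [[0.931, 0.366, -0.0], [0.366, -0.931, 0.001], [0.0, -0.001, -1.0]]
wrist_force: [0.4, 0.3, 0.4]
finger_gap: 0.0549
```

Emit:
{"method": "play_rows", "body": {"steps": [{"claw":0.055,"tx":0,"ty":0,"tz":0,"yaw":0},{"claw":0.055,"tx":0,"ty":0,"tz":0,"yaw":0},{"claw":0.055,"tx":0,"ty":0,"tz":0,"yaw":0}]}}

```text
t: 28.5
eef_pos: [0.5331, 0.0763, 0.2559]
ee_rot: [[0.933, 0.359, 0.001], [0.359, -0.933, 0.0], [0.001, 0.0, -1.0]]
wrist_force: [0.9, -0.2, 0.5]
finger_gap: 0.0548
```

```bash
python3 - <<'E'
from go import *
p,az=grasp(-18,phi=3.5,drop=.006);print(p,rel(p,az))
E
```

```text
[0.53449039 0.07457546 0.19514175] (array([ 0.6,  2.1, 60.7]), np.float64(-0.1))
```

Emit:
{"method": "play_rows", "body": {"steps": [{"claw":0.055,"tx":0.0006,"ty":0.0018,"tz":0.03,"yaw":0},{"claw":0.052,"tx":0.0006,"ty":0.0018,"tz":0.06,"yaw":0},{"claw":0.03,"tx":0.0006,"ty":0.0018,"tz":0.06,"yaw":0},{"claw":0.03,"tx":0.0006,"ty":0.0018,"tz":0.06,"yaw":0},{"claw":0.03,"tx":0.0006,"ty":0.0018,"tz":0.06,"yaw":0}]}}

```text
t: 29.12
eef_pos: [0.5348, 0.0743, 0.1964]
ee_rot: [[0.934, 0.359, 0.002], [0.359, -0.934, -0.001], [0.002, 0.001, -1.0]]
wrist_force: [0.1, -4.4, 0.9]
finger_gap: 0.0359
```

Emit:
{"method": "play_rows", "body": {"steps": [{"claw":0.03,"tx":0,"ty":0,"tz":0,"yaw":0},{"claw":0.03,"tx":0,"ty":0.0008,"tz":0,"yaw":-9}]}}

```text
t: 29.38
eef_pos: [0.5347, 0.0733, 0.1961]
ee_rot: [[0.865, 0.502, 0.001], [0.502, -0.865, -0.001], [0.0, 0.002, -1.0]]
wrist_force: [-5.7, -8.2, 4.9]
finger_gap: 0.0354
```

```bash
python3 - <<'E'
from go import *
s=st();print(s["wrist_force"].round(1),s["wrist_torque"].round(2),s["finger_gap"])
E
```

```text
[-5.7 -8.2  4.9] [-1.72  1.14 -0.54] 0.0353736221572
```

Emit:
{"method": "play_rows", "body": {"steps": [{"claw":0.03,"tx":0.0001,"ty":0.0008,"tz":0,"yaw":-9}]}}

```text
t: 29.5
eef_pos: [0.5349, 0.0724, 0.1959]
ee_rot: [[0.774, 0.633, 0.0], [0.633, -0.774, -0.001], [-0.001, 0.001, -1.0]]
wrist_force: [-2.5, -8.1, 2.3]
finger_gap: 0.0356
```

```bash
python3 - <<'E'
from go import *
s=st();print(s["wrist_force"].round(1),s["wrist_torque"].round(2),s["finger_gap"])
E
```

```text
[-2.5 -8.1  2.3] [-1.7   0.41 -0.77] 0.035574714785299916
```

Emit:
{"method": "play_rows", "body": {"steps": [{"claw":0.03,"tx":0.0001,"ty":0.0008,"tz":0,"yaw":-9},{"claw":0.03,"tx":0.0002,"ty":0.0015,"tz":0,"yaw":-18}]}}

```text
t: 29.75
eef_pos: [0.5368, 0.0722, 0.196]
ee_rot: [[0.541, 0.841, 0.002], [0.841, -0.541, -0.0], [0.001, 0.002, -1.0]]
wrist_force: [1.1, -5.4, 0.7]
finger_gap: 0.0363
```

```bash
python3 - <<'E'
from go import *
s=st();print(s["wrist_force"].round(1),s["wrist_torque"].round(2),s["finger_gap"])
E
```

```text
[ 1.1 -5.4  0.7] [-0.87 -0.59 -0.76] 0.03629623878769255
```

Emit:
{"method": "play_rows", "body": {"steps": [{"claw":0.055,"tx":0,"ty":0,"tz":0,"yaw":0},{"claw":0.055,"tx":0,"ty":0,"tz":0,"yaw":0},{"claw":0.055,"tx":0,"ty":0,"tz":-0.05,"yaw":9},{"claw":0.055,"tx":-0.02,"ty":0.01,"tz":-0.1,"yaw":18},{"claw":0.055,"tx":-0.05,"ty":0.04,"tz":-0.11,"yaw":18}]}}

```text
t: 30.38
eef_pos: [0.5429, 0.0113, 0.3091]
ee_rot: [[0.777, 0.63, 0.005], [0.63, -0.777, 0.0], [0.004, 0.003, -1.0]]
wrist_force: [1.0, 0.2, -1.0]
finger_gap: 0.0547
```

Emit:
{"method": "play_rows", "body": {"steps": [{"claw":0.055,"tx":-0.02,"ty":0.05,"tz":0,"yaw":0},{"claw":0.055,"tx":-0.04,"ty":0.1,"tz":0,"yaw":0},{"claw":0.055,"tx":-0.04,"ty":0.12,"tz":0,"yaw":0},{"claw":0.055,"tx":-0.04,"ty":0.12,"tz":0,"yaw":0}]}}

```text
t: 30.88
eef_pos: [0.5869, -0.1096, 0.3043]
ee_rot: [[0.778, 0.628, -0.001], [0.628, -0.778, 0.001], [-0.0, -0.002, -1.0]]
wrist_force: [0.3, 0.0, -0.4]
finger_gap: 0.0549
```

```bash
python3 look.py 6; python3 - <<'E'
from go import *
for t in("4","5","6"):
    d=np.load(f"top{t}.npz");Q=(cloud(d)-N)@R
    m=(np.hypot(Q[...,0],Q[...,1])<.013)&(Q[...,2]>.03)&(Q[...,2]<.055);z=Q[...,2][m];print(t,m.sum(),z.mean(),np.median(z),z.std()/m.sum()**.5)
E
```

```text
cap pts 209 z [0.0431 0.045  0.0469]
top tongue nn 89 [0.0001 0.0012 0.0022]
scene tongue nn 38 [0.008  0.0095 0.0101]
4 157 0.04446077540511053 0.04451307986077712 0.00011146466546940989
5 152 0.0451095254931084 0.04527048152580317 0.00012699595563749654
6 152 0.0451504519070578 0.045257182308681726 0.00011892184411018217
```

```bash
python3 - <<'E'
from go import *
for n,bs in(("top",{"jar":(190,285,230,330),"brush":(215,180,300,215),"mug":(333,186,362,232)}),("scene",{"jar":(425,255,475,315),"brush":(280,335,405,375),"mug":(225,250,280,318)})):
    a=np.load(n+"0.npz")["img"].astype(int);b=np.load(n+"6.npz")["img"].astype(int)
    for k,(x0,y0,x1,y1) in bs.items():
        d=abs(a-b)[y0:y1,x0:x1].max(-1);print(n,k,"changed px",(d>50).mean().round(3))
print(arm.sign_off())
E
```

```text
top jar changed px 0.0
top brush changed px 0.045
top mug changed px 0.0
scene jar changed px 0.0
scene brush changed px 0.0
scene mug changed px 0.08
the job is handed in; nothing more can be done
None
```

I handed the job in at about 31 s, with the white dispenser's tab standing open and the vent cap unscrewed to its stop. The hand-in gives no verdict.

**Tab:** I pinched the tongue and swung it over. It first measured 2.45–2.48 rad, so I pushed it once more with shut fingers until it resisted at about 22 N. Every check after that, including the last one, was consistent with 2.5 rad.

**Cap:** I turned it anticlockwise with the gripper in nine short strokes.
- **Seventh stroke:** I thought the cap was on its stop, but the eighth raised it another 0.7 mm.
- **Ninth stroke:** it rose no further (45.11 mm against 45.15 mm) and the torque was about twice as high. The total rise was about 6.7 mm, or 3.5 rad.
- **Not visible:** the rib on top of the cap never showed clearly, so the angle rests on the rise and the torque, not on seeing the cap turn.

**Loose things:** comparing first and last pictures, the jar did not change in either view. The mug changed 8% in the scene view and 0% in the top view. The brush changed 4.5% in the top view and 0% in the scene view. I put these down to the arm's and tab's shadows, and nothing touched them. The gripper ended clear of everything.

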